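# Change the strip spool and clear the scrap at a metal embosser's bench

## Task

The strip dispenser has run out. Take the steel collar off the spindle and keep it, lift off the empty spool and put it into the scrap bin together with every aluminium offcut lying about on the bench; mount the full spool on the spindle, fully home and flat on the dispenser's base, with the collar back on the spindle, flat on top of it. Leave the glue jar, the wooden block, the stake, the hammer and the punches where they are.

Things in the scene. Friction and masses are not known exactly. Their poses are not given: they have to be found in the camera images.
- dispenser: Strip dispenser, fixed to the table, on the left or the right: dark wooden base plate 120 x 120 mm, 16 mm thick, with a plain steel spindle standing in its middle, 12 mm diameter, its top 75 mm above the table and 59 mm above the plate, the last 9 mm tapering to 4 mm diameter. Origin on the spindle axis at table height, z up.
- spindle_foot (a point): Point on the spindle's axis at the upper face of the dispenser's base plate (16 mm above the table), z up.
- spindle_tip (a point): Top of the spindle, 75 mm above the table.
- empty_spool: The used-up spool: black plastic, two round flanges 60 mm in diameter and 5 mm thick on a bare hub 29 mm in diameter, 40 mm high over all, with an 18 mm through hole on its axis; about 0.06 kg. It starts down on the spindle, its lower flange on the base plate. Origin at its middle (20 mm above its underside), z along its axis; both ends are alike.
- collar: Loose retaining collar: plain steel ring 40 mm in diameter, 16 mm high, 18 mm through hole, about 0.09 kg. It starts round the spindle, lying on the upper flange of the empty spool (just slid on, not screwed). Origin at its middle (8 mm above its underside), z along its axis; both ends are alike.
- full_spool: The fresh spool: two black round flanges 60 mm in diameter and 5 mm thick with bright aluminium strip wound between them out to 55 mm diameter, 40 mm high over all, 18 mm through hole on its axis; 0.2 to 0.42 kg. Stands on the table, axis upright, somewhere among the scraps. Origin at its middle (20 mm above its underside), z along its axis; both ends are alike.
- bin: Scrap bin, grey plastic open-topped box fixed to the table on the other side from the dispenser: 170 mm (its x) x 210 mm (its y) outside, 60 mm high, walls and floor 5 mm. Origin under its centre at table height.
- bin_in (a point): Centre of the bin's inner floor, 5 mm above the table, axes as the bin's; the rim is 55 mm above it, the inside is 160 mm (x) by 200 mm (y).
- square_bar: Bare aluminium scrap, one of up to six; 4 to 6 of them are present in a run, lying anywhere among the other things in front of the robot with any heading (an absent one reads None). Square bar end, 52 mm (x) x 14 mm (y) x 14 mm (z). Origin at the middle of its bounding box (half its height above what it lies on).
- flat_strip: Bare aluminium scrap, one of up to six; 4 to 6 of them are present in a run, lying anywhere among the other things in front of the robot with any heading (an absent one reads None). Flat bar end, 56 mm (x) x 22 mm (y) x 10 mm (z). Origin at the middle of its bounding box (half its height above what it lies on).
- disc: Bare aluminium scrap, one of up to six; 4 to 6 of them are present in a run, lying anywhere among the other things in front of the robot with any heading (an absent one reads None). Round disc, 34 mm diameter, 12 mm thick (z is its axis). Origin at the middle of its bounding box (half its height above what it lies on).
- channel: Bare aluminium scrap, one of up to six; 4 to 6 of them are present in a run, lying anywhere among the other things in front of the robot with any heading (an absent one reads None). Piece of U channel, 50 mm long (x), 26 mm wide (y), 18 mm high (z), walls 4 mm, open side up (+z). Origin at the middle of its bounding box (half its height above what it lies on).
- square_tube: Bare aluminium scrap, one of up to six; 4 to 6 of them are present in a run, lying anywhere among the other things in front of the robot with any heading (an absent one reads None). Piece of square tube lying down, 36 mm long (x, open ends), 26 mm (y) x 26 mm (z), walls 3 mm. Origin at the middle of its bounding box (half its height above what it lies on).
- step_block: Bare aluminium scrap, one of up to six; 4 to 6 of them are present in a run, lying anywhere among the other things in front of the robot with any heading (an absent one reads None). Stepped block, 44 mm (x) x 24 mm (y) x 20 mm (z); the half towards +x is only 10 mm high. Origin at the middle of its bounding box (half its height above what it lies on).
- glue_jar: Bystander, not scrap: small closed jar with a white cap, 44 mm diameter, 55 mm high, among the scraps. Origin at the centre of its underside.
- dapping_block: Bystander, not scrap: wooden block, 46 mm cube with a round hollow on top, among the scraps. Origin at the centre of its underside.
- stake: Bystander, not scrap: dark round steel stake with a mushroom head, foot 48 mm diameter, 53 mm high, among the scraps. Origin at the centre of its underside.
- hammer: Bystander: ball hammer with wooden handle, 230 mm long lying along its y, 28 mm high, beyond the scraps. Origin under its middle.
- punch0: Bystander: steel punch, 110 mm long lying along its x, 8 mm thick, beyond the scraps. Origin under its middle.
- punch1: Bystander: steel punch like punch0, beside it.
Things that resemble listed ones, but are neither listed nor needed, are in the scene too. What is shaped like the dispenser but purple or red is not meant.

How it is judged:
By the outcome, as a careful person would: the job done as asked, in the order asked, and still so for the second after the job is handed in, with the robot touching nothing.
Of square_bar, flat_strip, disc, channel, square_tube, step_block only 4 to 6 are there at a start; the rules pass over those that are not, and their reading is None.
At some moment in a run one of full_spool, square_bar, flat_strip, disc, channel, square_tube, step_block may be knocked a few centimetres aside while the robot is not near it.
Once in a run the grip may slacken for a moment while it holds something.
It also fails if it takes over 210 s, if anything falls off the work surface, if the arm or the gripper's body presses on something with over 40 N, if the wrist force passes 120 N, or if a joint passes its speed limit or range.

## Robot

A 7-joint arm with a two-finger parallel gripper is mounted at the origin on the work surface. World frame = base frame: x ahead of the robot, y to its left, z up, the work surface at z = 0. Lengths are in m, angles in rad, forces in N, time in s.
With the tool pointing down it reaches from about 0.35 to 0.9 m from the base axis. Payload 8.1 kg.
Tool frame: the origin (TCP) lies at the very end of the fingers, on their centre line; the grasp point (between the pads) lies 19 mm behind it; z points along the fingers, y is the line along which they close (so a half turn about z gives the same grasp; the last joint's range is limited). The gripper opens to 92 mm and grips with 3 to 60 N. Pads are 19 mm wide; open, the fingers measure 130 mm over their backs; the gripper's body (75 mm by 190 mm) begins 47 mm behind the grasp point.
Start: joints at [-1.339, 0.434, 0.025, 1.573, -0.012, 1.134, -0.075], TCP at [0.205, 0.59, 0.205] pointing down, gripper open.
Joint ranges: [-2.62, 2.62], [-0.44, 2.09], [-1.27, 1.32], [0.08, 2.57], [-1.32, 4.46], [0.12, 2], [-2.74, 2.74]. Speed limits (rad/s): [2.22, 2.22, 3.01, 3.01, 3.14, 3.14, 3.14].

## Interface

Orientations are given as a rotation vector (axis times angle).
In Python, from rig import env gives the robot as it stands.
- The arm moves only by the tool move_arm, never from a script. Its argument "steps" is a list of rows, each an object with "travel": the shift along the world's x, y, z in cm, a list of three; "roll": the turn about the world's z in degrees; "gripper": the opening, from 0 (shut) to 1 (fully open). In form: [{"travel": [x, y, z], "roll": roll, "gripper": gripper}, ...]. A call has 1 to 12 rows; each row shifts and turns the commanded pose from where the row before left it; what a row does not reach is not made up. A row lasts 1/12 s, in which the tool goes at most 41.7 mm and 7.16 degrees, less where a joint would pass 70% of its speed; a pose out of reach is approached as far as the arm can. A call is refused whole if a number of a shift passes 4.17 or a number of a turn 7.16, either way. A call with a gripper value outside its range is refused whole. The fingers move at their own pace and stop on an object; "grip_force" is the grip in N (left out, the last holds). Time passes only in rows, so rows that do not move let the fingers close. It gives the time, the measured TCP pose, the force, the opening and the grip force at its end, in the units of the state.
- env.get_state(): the state, without advancing time (a new reading comes with each control period).
- env.capture(name): name is "scene" or "top" or "wrist"; returns (picture, depth): 384x512x3 uint8, blue, green, red; 384x512 float32, m along the optical axis (not along the pixel's ray), 0 where there is no reading.
- env.camera_params(name): a dict with "vertical_fov" (degrees; the focal length in pixels is half the picture's height over the tangent of half this angle, whatever the lens; pixels are square), "cx", "cy" (the principal point, pixels), "k1" (the pictures are not rectified: a ray, as slopes to the right and down, at radius r is drawn at 1 + k1 r^2 times it, then the intrinsics apply), "cam_to_world" (4x4, takes a point from camera to world coordinates); the wrist camera has in their place "tool_from_camera" (4x4, takes a point from camera to tool coordinates, whose origin is the TCP and whose axes are the flange's). Camera axes: x right, y down, z forward; pixel columns grow to the right and rows downward; lengths in m; the calibration is good to about 2 mm. A picture is of the moment at which its call begins: read the wrist's pose just before it. camera_params takes no time and is no camera call.
- env.sign_off(): hands the job in; it is judged then, once.
Trained networks look in the newest picture that a camera, given by its name, has taken for a name from the list of things; names that differ only in an ending like _2 or _b are one class to them, and where a whole thing is asked for, a point or a joint stands for the part that bears it (a point fixed in the world has none). Each returns a list of dicts, best first, with "confidence" (0 to 1); they miss things now and then, are a little off and sometimes report something else, mostly with a low value. They report only what shows in the picture. A call takes as long as a camera call. They do not tell look-alikes from the thing itself.
- env.cut_out(camera, thing): "mask" (384x512 bool, what is visible of it) and "bbox" ([left, top, right, bottom] in pixels, round what is visible of it).
The state is a dict: "time_s": time; "qpos": joint angles; "joint_vel": joint speeds; "joint_torque": joint torques, N m; "ee_pos": TCP position; "orientation": TCP orientation; "ft_force": force on the tool from outside, world axes, zero at the start; "torque": the same for the moment, N m; "gripper_width": finger opening in m; "finger_force": force on a finger pad.
Only numpy, scipy, OpenCV 4.12 (cv2) and the standard library are available. Lean on these libraries where they do the work, as an engineer would, in place of code of your own. Each camera call takes 0.05 s, during which the arm holds its last target. There are 200 camera calls.

## Working session

There is one attempt and no reset: what is moved stays moved. The work goes in short steps, Python scripts to look and compute and a tool call to move; the robot and the scene stay as the last step left them, time stands still between calls to the robot, and variables do not carry over. Pictures are saved under pics/ and viewed, at most 14 in all, crops included, and the job is handed in when it is done.

Besides the shell and the picture viewer there is one more tool, called after "Call:" by a JSON object that holds its "op" and its "data". move_arm: Moves the arm, as the interface text tells. Its arguments: {"type":"object","properties":{"steps":{"type":"array","items":{"type":"object","properties":{"travel":{"type":"array","items":{"type":"number"}},"roll":{"type":"number"},"gripper":{"type":"number"}}}},"grip_force":{"type":"number"}},"required":["steps"]}

```bash
ls; mkdir -p pics; cat > h.py <<'E'
import numpy as np, cv2
from rig import env
from scipy.spatial.transform import Rotation as R
def cam(name):
    p=env.camera_params(name); f=192/np.tan(np.radians(p['vertical_fov'])/2)
    if 'cam_to_world' in p: T=np.array(p['cam_to_world'])
    else:
        s=env.get_state(); W=np.eye(4); W[:3,:3]=R.from_rotvec(s['orientation']).as_matrix(); W[:3,3]=s['ee_pos']
        T=W@np.array(p['tool_from_camera'])
    return p,f,T
def shot(name):
    C=cam(name); img,d=env.capture(name); return img,d,C
def cloud(d,C):
    p,f,T=C; v,u=np.mgrid[0:384,0:512]
    K=np.array([[f,0,p['cx']],[0,f,p['cy']],[0,0,1]],float)
    xy=cv2.undistortPoints(np.stack([u,v],-1).reshape(-1,1,2).astype(np.float64),K,np.array([p['k1'],0,0,0.])).reshape(384,512,2)
    P=np.dstack([xy[...,0]*d,xy[...,1]*d,d])
    W=P@T[:3,:3].T+T[:3,3]; W[d<=0]=np.nan
    return W
E
python3 - <<'E'
from h import *
for n in ("scene","top"):
    img,d,C=shot(n); cv2.imwrite(f'pics/{n}0.png',cv2.resize(img,(800,600))); np.savez(f'{n}0.npz',img=img,W=cloud(d,C))
    print(n,C[0]['vertical_fov'],C[0]['k1'],C[2].round(2).tolist())
s=env.get_state(); print(s)
print(env.camera_params('wrist'))
E
```

```text
pics
scene 46.560960370918394 0.039572861616156356 [[0.7, 0.6, -0.38, 1.07], [0.71, -0.6, 0.37, -0.61], [-0.01, -0.53, -0.85, 1.24], [0.0, 0.0, 0.0, 1.0]]
top 44.26111532997589 -0.13384376671361517 [[-0.02, -0.99, 0.15, 0.3], [-1.0, 0.02, 0.02, -0.13], [-0.02, -0.15, -0.99, 1.49], [0.0, 0.0, 0.0, 1.0]]
{'time_s': 0.1, 'qpos': array([-1.33860526,  0.43515716,  0.0249806 ,  1.57401215, -0.0116149 ,
        1.13402037, -0.07509401]), 'joint_vel': array([-5.27440874e-04, -4.35626190e-05, -8.95089471e-05, -3.55475323e-03,
       -3.92840380e-04,  8.96060750e-04,  6.65520562e-04]), 'joint_torque': array([ 1.97304369e-03, -6.69122601e+01,  9.87158194e-01, -3.15149152e+01,
       -6.06235117e-02,  3.72738868e-02,  1.01140643e-04]), 'ee_pos': array([0.205245  , 0.58980647, 0.20461883]), 'orientation': array([-5.23533588e-01, -3.09753911e+00,  2.27242349e-03]), 'ft_force': array([-0.08456691,  0.42040848,  0.06291717]), 'torque': array([0.02143502, 0.00776117, 0.02759212]), 'finger_force': 0.0, 'gripper_width': 0.09179514751714848}
{'vertical_fov': 64.41558044131, 'cx': 251.84231663597168, 'cy': 194.55932423177399, 'k1': 0.002068495614145481, 'tool_from_camera': array([[-3.51571163e-04, -9.68388171e-01, -2.49447843e-01,
         6.64508300e-02],
       [ 9.99999870e-01, -2.48021911e-04, -4.46544780e-04,
         6.88987791e-04],
       [ 3.70560152e-04, -2.49447967e-01,  9.68388132e-01,
        -1.79365124e-01],
       [ 0.00000000e+00,  0.00000000e+00,  0.00000000e+00,
         1.00000000e+00]])}
```

View pics/scene0.png

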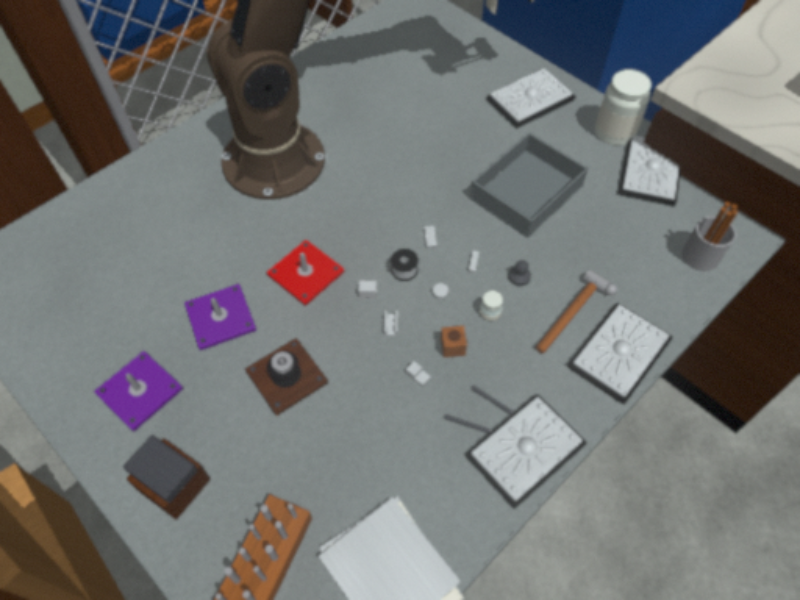

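View pics/top0.png

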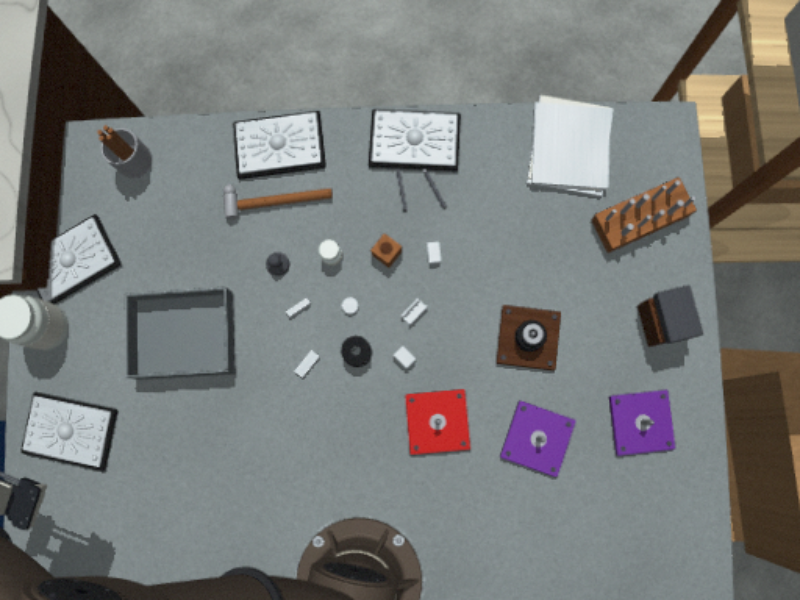

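The top picture shows the brown dispenser, with collar and empty spool, at (530,335). The purple and red ones at (437,422), (538,440) and (643,422) are look-alikes, because the description says only the dark wooden base counts. The full spool is at (357,351). The bin is at (180,333). Six scraps lie at (298,308), (349,306), (413,312), (307,364), (404,357) and (433,252). Next I measure and crop.

```bash
python3 - <<'E'
from h import *
z=np.load('top0.npz'); img,W=z['img'],z['W']
c=img[140:310,70:370]; cv2.imwrite('pics/crop1.png',cv2.resize(c,None,fx=2.66,fy=2.66,interpolation=cv2.INTER_CUBIC))
x,y,h=W[...,0],W[...,1],W[...,2]
flat=(x>.3)&(x<.75)&(abs(y)<.35); print('table z',np.nanmedian(h[flat]))
m=((h>.005)&(x>.28)&(x<.8)&(abs(y)<.5)).astype(np.uint8)
n,l,st,ce=cv2.connectedComponentsWithStats(m,connectivity=4)
for i in range(1,n):
    if st[i,4]<15: continue
    M=l==i; P=W[M]; mh=np.nanpercentile(P[:,2],95); Q=P[P[:,2]>mh-.006]
    # convex hull min rect in world
    r=cv2.minAreaRect((P[:,:2]*1000).astype(np.float32)); r2=cv2.minAreaRect((Q[:,:2]*1000).astype(np.float32))
    print(st[i,4],(ce[i]*1.5625).round(),'h',round(mh*1e3),'rect',np.round(r[0]),np.round(r[1]),round(r[2]),'top',np.round(r2[0]),np.round(r2[1]),round(r2[2]))
E
```

```text
table z 0.0015463802912404345
265 [567. 185.] h 26 rect [ 792. -432.] [136.  29.] 84 top [ 796. -435.] [130.  24.] 81
42 [403. 197.] h 15 rect [ 773. -103.] [53. 15.] 15 top [ 771. -103.] [49.  6.] 10
594 [268. 200.] h 30 rect [765. 162.] [230.  64.] 88 top [784. 164.] [ 61. 220.] 9
17 [443. 201.] h 14 rect [ 762. -184.] [21.  8.] 26 top [ 762. -184.] [21.  8.] 26
46 [596. 220.] h 48 rect [ 707. -495.] [27.  9.] 1 top [ 710. -496.] [19.  7.] 0
267 [386. 249.] h 53 rect [664. -65.] [60. 55.] 50 top [656. -67.] [44. 46.] 56
186 [330. 252.] h 60 rect [654.  48.] [41. 42.] 79 top [656.  47.] [39. 37.] 55
104 [434. 253.] h 24 rect [ 650. -164.] [25. 48.] 90 top [ 644. -164.] [25. 24.] 89
184 [277. 263.] h 55 rect [636. 161.] [45. 55.] 43 top [637. 161.] [22. 24.] 75
2887 [178. 333.] h 62 rect [501. 367.] [192. 241.] 1 top [495. 355.] [173. 214.] 2
94 [350. 305.] h 18 rect [547.  10.] [34. 33.] 38 top [546.   9.] [30. 31.] 51
86 [298. 307.] h 21 rect [548. 117.] [21. 53.] 33 top [547. 116.] [14. 48.] 33
46 [408. 310.] h 24 rect [ 536. -114.] [22. 49.] 34 top [ 541. -113.] [ 3. 45.] 44
42 [417. 313.] h 22 rect [ 531. -126.] [16. 53.] 43 top [ 524. -128.] [ 3. 47.] 43
1486 [528. 337.] h 71 rect [ 475. -347.] [128. 125.] 81 top [ 474. -347.] [36. 38.] 43
292 [356. 350.] h 45 rect [452.  -3.] [60. 59.] 49 top [452.  -4.] [56. 56.] 89
112 [404. 356.] h 30 rect [444. -97.] [43. 30.] 44 top [441. -99.] [33. 24.] 44
129 [306. 363.] h 16 rect [431. 100.] [24. 56.] 47 top [431. 100.] [22. 56.] 50
1110 [437. 413.] h 22 rect [ 327. -160.] [122.  92.] 89 top [ 324. -160.] [ 92. 119.] 3
639 [538. 421.] h 21 rect [ 312. -366.] [ 64. 139.] 0 top [ 296. -367.] [120.  68.] 71
```

View pics/crop1.png

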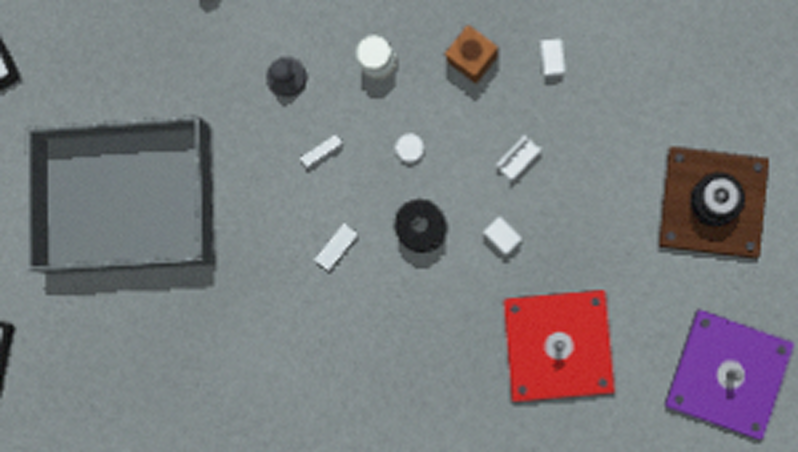

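The crop shows six genuine scraps: bar (320,152), disc (409,148), channel (519,159), strip (336,247), tube (502,237) and step block (552,57). It also shows the full spool (420,226) and the one brown dispenser carrying a collar (715,200), so the red and purple ones are out. I'm moving to the dispenser now.

Call:
{"op": "move_arm", "data": {"steps": [{"travel": [2.45, -2.9, 0], "roll": -4.1, "gripper": 1}, {"travel": [2.45, -2.9, 0], "roll": -4.1, "gripper": 1}, {"travel": [2.45, -2.9, 0], "roll": -4.1, "gripper": 1}, {"travel": [2.45, -2.9, 0], "roll": -4.1, "gripper": 1}, {"travel": [2.45, -2.9, 0], "roll": -4.1, "gripper": 1}, {"travel": [2.45, -2.9, 0], "roll": -4.1, "gripper": 1}, {"travel": [2.45, -2.9, 0], "roll": -4.1, "gripper": 1}, {"travel": [2.45, -2.9, 0], "roll": -4.1, "gripper": 1}, {"travel": [2.45, -2.9, 0], "roll": -4.1, "gripper": 1}, {"travel": [2.45, -2.9, 0], "roll": -4.1, "gripper": 1}]}}

```text
time_s: 0.93
ee_pos: [0.4511, 0.2986, 0.2053]
orientation: [-1.58, -2.715, 0.0]
ft_force: [0.8, 0.2, -0.4]
gripper_width: 0.092
finger_force: 0.0
```

Call:
{"op": "move_arm", "data": {"steps": [{"travel": [0.2, -4, 0], "roll": -4.1, "gripper": 1}, {"travel": [0.2, -4, 0], "roll": -4.1, "gripper": 1}, {"travel": [0.2, -4, 0], "roll": -4.1, "gripper": 1}, {"travel": [0.2, -4, 0], "roll": -4.1, "gripper": 1}, {"travel": [0.2, -4, 0], "roll": -4.1, "gripper": 1}, {"travel": [0.2, -4, 0], "roll": -4.1, "gripper": 1}, {"travel": [0.2, -4, 0], "roll": -4.1, "gripper": 1}, {"travel": [0.2, -4, 0], "roll": -4.1, "gripper": 1}, {"travel": [0.2, -4, 0], "roll": -4.1, "gripper": 1}, {"travel": [0.2, -4, 0], "roll": -4.1, "gripper": 1}, {"travel": [0.2, -4, 0], "roll": -4.1, "gripper": 1}, {"travel": [0.2, -4, 0], "roll": -4.1, "gripper": 1}]}}

```text
time_s: 1.93
ee_pos: [0.4739, -0.1815, 0.2054]
orientation: [-2.567, -1.812, -0.0]
ft_force: [0.9, -0.1, -0.4]
gripper_width: 0.092
finger_force: 0.0
```

Call:
{"op": "move_arm", "data": {"steps": [{"travel": [0.1, -3.9, 0], "roll": -4.1, "gripper": 1}, {"travel": [0, -3.9, 0], "roll": -4.1, "gripper": 1}, {"travel": [0, -3.9, 0], "roll": -4.1, "gripper": 1}, {"travel": [0, -3.9, 0], "roll": -4.1, "gripper": 1}, {"travel": [0, 0, 0], "roll": 0, "gripper": 1}]}}

```text
time_s: 2.35
ee_pos: [0.4727, -0.3442, 0.2056]
orientation: [2.802, 1.411, -0.005]
ft_force: [-1.6, -0.4, 1.2]
gripper_width: 0.0918
finger_force: 0.0
```

```bash
cat >> h.py <<'E'
def goto(x,y,z=None,head=None):
    s=env.get_state(); p=s['ee_pos']; Ry=R.from_rotvec(s['orientation']).as_matrix()[:2,1]; c=np.degrees(np.arctan2(Ry[1],Ry[0]))
    r=None if head is None else ((head-c+90)%180-90)
    print('t',round(s['time_s'],1),'d cm',round((x-p[0])*100,2),round((y-p[1])*100,2),None if z is None else round((z-p[2])*100,2),'closing',round(c,1),'roll',r, 'q7',round(s['qpos'][6],2))
def circ(P):
    A=np.c_[2*P[:,:2],np.ones(len(P))]; b=(P[:,:2]**2).sum(1); q=np.linalg.lstsq(A,b,rcond=None)[0]; return q[:2],np.sqrt(q[2]+q[0]**2+q[1]**2)
def hull_circ(P):
    (c,r)=cv2.minEnclosingCircle((P[:,:2]*1000).astype(np.float32)); return np.array(c)/1000,r/1000
E
python3 - <<'E'
from h import *
img,d,C=shot('wrist'); W=cloud(d,C); cv2.imwrite('pics/w1.png',img)
near=np.hypot(W[...,0]-.475,W[...,1]+.347)<.09
for a,b in((.064,.0725),(.07,.08),(.0735,.08),(.05,.06),(.012,.02)):
    P=W[near&(W[...,2]>a)&(W[...,2]<b)]
    if len(P)>5: print(a,len(P),hull_circ(P),P.mean(0).round(4), cv2.minAreaRect((P[:,:2]*1000).astype(np.float32)))
E
```

```text
0.064 830 (array([ 0.47315607, -0.34886078]), 0.019913896560668946) [ 0.4738 -0.348   0.071 ] ((473.2331848144531, -348.7275390625), (39.00113296508789, 38.912391662597656), 19.825414657592773)
0.07 877 (array([ 0.47314648, -0.34898108]), 0.01979534339904785) [ 0.4735 -0.3484  0.0719] ((473.2264709472656, -348.9674377441406), (38.27070999145508, 39.09425354003906), 52.946495056152344)
0.0735 30 (array([ 0.4730459 , -0.34767197]), 0.01649811363220215) [ 0.4727 -0.3484  0.0741] ((474.6325378417969, -349.5381164550781), (29.750289916992188, 27.849803924560547), 32.967552185058594)
0.05 1139 (array([ 0.47306873, -0.34881851]), 0.029898277282714845) [ 0.4751 -0.3457  0.0559] ((473.2231750488281, -348.8136901855469), (58.70210647583008, 59.03553009033203), 24.556386947631836)
0.012 6872 (array([ 0.47330927, -0.34858066]), 0.08269191741943359) [ 0.4765 -0.3439  0.016 ] ((472.9457702636719, -348.5870056152344), (119.21231842041016, 120.1911392211914), 81.49730682373047)
```

View pics/w1.png

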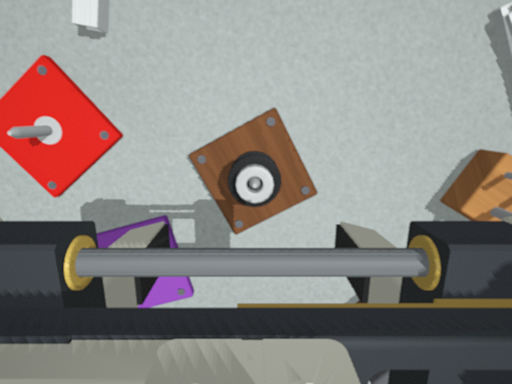

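The wrist picture shows the brown base with collar and spindle tip at (254,184), and its axis measures (473.1, -348.7) mm. I'm descending to the collar.

Call:
{"op": "move_arm", "data": {"grip_force": 30, "steps": [{"travel": [0.04, -0.45, -3], "roll": 0, "gripper": 1}, {"travel": [0, 0, -3.6], "roll": 0, "gripper": 1}, {"travel": [0, 0, -3.6], "roll": 0, "gripper": 1}, {"travel": [0, 0, -3], "roll": 0, "gripper": 0.8}, {"travel": [0, 0, -1.45], "roll": 0, "gripper": 0.6}, {"travel": [0, 0, 0], "roll": 0, "gripper": 0}, {"travel": [0, 0, 0], "roll": 0, "gripper": 0}, {"travel": [0, 0, 0], "roll": 0, "gripper": 0}, {"travel": [0, 0, 0], "roll": 0, "gripper": 0}, {"travel": [0, 0, 0], "roll": 0, "gripper": 0}, {"travel": [0, 0, 0], "roll": 0, "gripper": 0}]}}

```text
time_s: 3.32
ee_pos: [0.4764, -0.3404, 0.0599]
orientation: [2.795, 1.431, 0.002]
ft_force: [-0.3, -0.3, 0.7]
gripper_width: 0.0428
finger_force: 0.0
```

Call:
{"op": "move_arm", "data": {"steps": [{"travel": [0, 0, 0], "roll": 0, "gripper": 0.8}, {"travel": [0, 0, 0], "roll": 0, "gripper": 0.8}, {"travel": [-0.3, -0.8, 0], "roll": 0, "gripper": 0.8}, {"travel": [0, 0, 0], "roll": 0, "gripper": 0.8}, {"travel": [0, 0, 0], "roll": 0, "gripper": 0.6}]}}

```text
time_s: 3.73
ee_pos: [0.4723, -0.3492, 0.059]
orientation: [2.797, 1.429, -0.0]
ft_force: [0.1, -0.2, -0.1]
gripper_width: 0.0655
finger_force: 0.0
```

```bash
python3 - <<'E'
from h import *
img,d,C=shot('wrist'); W=cloud(d,C); cv2.imwrite('pics/w2.png',img)
goto(.473,-.3487,.059)
near=np.hypot(W[...,0]-.475,W[...,1]+.347)<.09
for a,b in((.064,.0725),(.05,.06),(.012,.02)):
    P=W[near&(W[...,2]>a)&(W[...,2]<b)]
    if len(P)>5: print(a,len(P),hull_circ(P),P.mean(0).round(4), cv2.minAreaRect((P[:,:2]*1000).astype(np.float32)))
E
```

```text
t 3.8 d cm 0.06 0.0 0.02 closing -35.8 roll None q7 0.38
0.064 2156 (array([ 0.47378979, -0.34871765]), 0.01995130729675293) [ 0.4765 -0.3446  0.0707] ((476.126708984375, -344.63128662109375), (29.613956451416016, 38.970611572265625), 57.00640869140625)
0.05 2639 (array([ 0.47316882, -0.34881256]), 0.029889339447021483) [ 0.4798 -0.3396  0.0559] ((477.32586669921875, -343.2146301269531), (45.4387092590332, 59.529876708984375), 53.96097183227539)
0.012 13487 (array([ 0.47341052, -0.34874146]), 0.08271872711181641) [ 0.4838 -0.33    0.016 ] ((473.3549499511719, -348.8978576660156), (119.6194076538086, 119.67428588867188), 81.5296859741211)
```

Call:
{"op": "move_arm", "data": {"grip_force": 30, "steps": [{"travel": [0.05, 0, 0], "roll": 0, "gripper": 0}, {"travel": [0, 0, 0], "roll": 0, "gripper": 0}, {"travel": [0, 0, 0], "roll": 0, "gripper": 0}, {"travel": [0, 0, 0], "roll": 0, "gripper": 0}, {"travel": [0, 0, 0], "roll": 0, "gripper": 0}, {"travel": [0, 0, 0], "roll": 0, "gripper": 0}]}}

```text
time_s: 4.28
ee_pos: [0.4733, -0.3481, 0.0588]
orientation: [-2.796, -1.432, -0.0]
ft_force: [-0.4, -0.1, -0.1]
gripper_width: 0.0241
finger_force: 0.0
```

Call:
{"op": "move_arm", "data": {"steps": [{"travel": [0, 0, 1], "roll": 0, "gripper": 0}, {"travel": [0, 0, 2], "roll": 0, "gripper": 0}, {"travel": [0, 0, 2], "roll": 0, "gripper": 0}, {"travel": [0, 0, 0], "roll": 0, "gripper": 0}]}}

```text
time_s: 4.62
ee_pos: [0.4748, -0.35, 0.1129]
orientation: [2.793, 1.429, 0.004]
ft_force: [1.1, -1.0, 0.9]
gripper_width: 0.0011
finger_force: 0.0
```

```bash
python3 - <<'E'
from h import *
w2=cv2.imread('pics/w2.png')
img,d,C=shot('wrist'); W=cloud(d,C); i2,d2,C2=shot('scene'); 
cv2.imwrite('pics/m3.png',np.vstack([np.hstack([w2,img])[:,:], ])[:, :][::1] if 0 else cv2.resize(np.hstack([w2,img]),(800,300)))
cv2.imwrite('pics/s3.png',cv2.resize(i2[150:300,120:320],(800,600)))
goto(.473,-.3487,.059)
near=np.hypot(W[...,0]-.475,W[...,1]+.347)<.09
for a,b in((.064,.0725),(.05,.06),(.012,.02)):
    P=W[near&(W[...,2]>a)&(W[...,2]<b)]
    if len(P)>5: print(a,len(P),hull_circ(P),P.mean(0).round(4))
E
```

```text
t 4.7 d cm -0.09 -0.01 -5.11 closing -35.8 roll None q7 0.33
0.064 1362 (array([ 0.47342957, -0.34883234]), 0.01989902114868164) [ 0.4755 -0.3456  0.0708]
0.05 1684 (array([ 0.47311328, -0.34882697]), 0.029980476379394532) [ 0.4794 -0.3405  0.0559]
0.012 9131 (array([ 0.47324191, -0.34840625]), 0.08276596069335937) [ 0.4868 -0.3309  0.016 ]
```

View pics/m3.png

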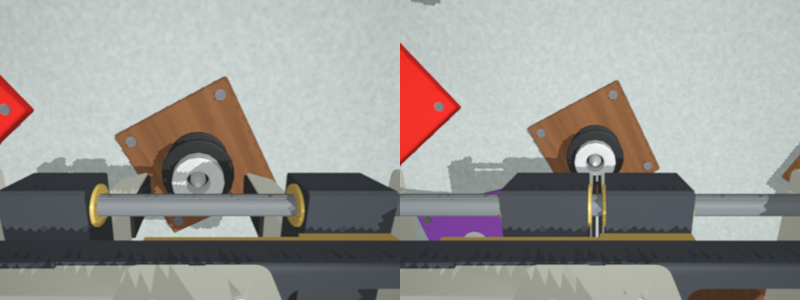

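View pics/s3.png

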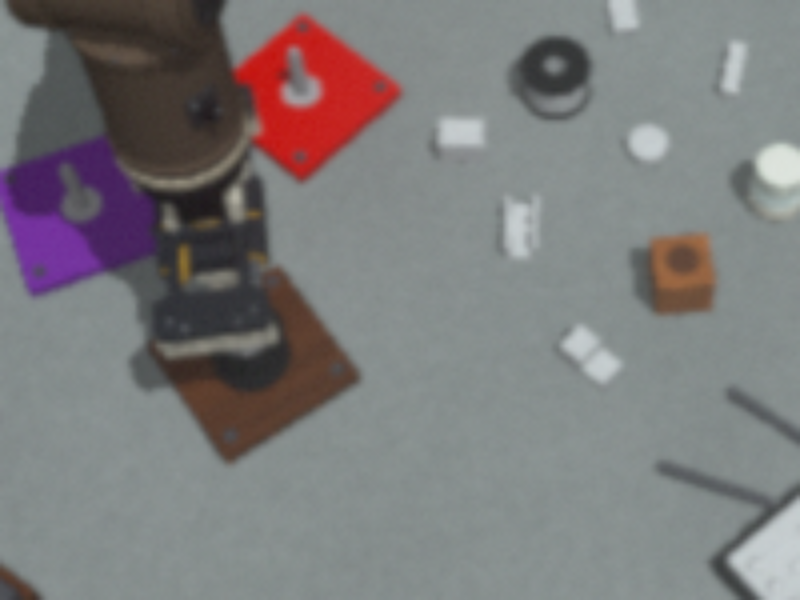

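The wrist pair shows the collar still on the spindle, at (595,158) in the right half, with the fingers shut above it. I need to know where the fingertips really are.

```bash
python3 - <<'E'
from h import *
img,d,C=shot('wrist'); W=cloud(d,C); s=env.get_state(); print(s['ee_pos'],s['gripper_width'])
Rm=R.from_rotvec(s['orientation']).as_matrix(); T=(W-s['ee_pos'])@Rm
for r in range(180,320,6):
    print(r,[ (c,)+tuple((T[r,c]*1000).round().tolist()) for c in (246,250,254,258)][1:4:1], img[r,254])
z=np.load('scene0.npz')
i,d2,C2=shot('scene'); V=cloud(d2,C2); U=(V-s['ee_pos'])@Rm
m=(np.hypot(U[...,0],U[...,1])<.08)&(U[...,2]>-.09)
P=U[m]*1000; 
for a in range(-80,60,8):
    q=P[(P[:,2]>=a)&(P[:,2]<a+8)]
    if len(q): print(a,len(q),np.percentile(q[:,0],[2,50,98]).round(),np.percentile(q[:,1],[2,98]).round())
E
```

```text
[ 0.47347544 -0.34805263  0.10922114] 0.00011092994919498076
180 [(250, 19.0, -1.0, 55.0), (254, 19.0, 3.0, 54.0), (258, 19.0, 6.0, 53.0)] [84 83 81]
186 [(250, 18.0, -1.0, 38.0), (254, 18.0, 2.0, 37.0), (258, 17.0, 5.0, 39.0)] [245 244 241]
192 [(250, 13.0, -1.0, 36.0), (254, 13.0, 2.0, 37.0), (258, 13.0, 5.0, 37.0)] [235 236 232]
198 [(250, 9.0, -1.0, 38.0), (254, 8.0, 2.0, 39.0), (258, 9.0, 5.0, 37.0)] [213 212 209]
204 [(250, 3.0, -1.0, 40.0), (254, 3.0, 2.0, 40.0), (258, 2.0, 6.0, 45.0)] [187 187 184]
210 [(250, 0.0, -1.0, 34.0), (254, 0.0, 2.0, 34.0), (258, -2.0, 6.0, 42.0)] [211 211 207]
216 [(250, -10.0, -1.0, 51.0), (254, -10.0, 3.0, 51.0), (258, -8.0, 6.0, 46.0)] [124 125 121]
222 [(250, -11.0, -1.0, 39.0), (254, -10.0, 2.0, 38.0), (258, 11.0, 4.0, -23.0)] [178 177 174]
228 [(250, 10.0, -0.0, -30.0), (254, 10.0, 2.0, -29.0), (258, 11.0, 4.0, -32.0)] [48 47 45]
234 [(250, 10.0, -0.0, -37.0), (254, 10.0, 2.0, -36.0), (258, 12.0, 4.0, -41.0)] [39 41 39]
240 [(250, 10.0, -0.0, -45.0), (254, 10.0, 2.0, -44.0), (258, 35.0, 2.0, -103.0)] [38 41 40]
246 [(250, 10.0, -0.0, -52.0), (
[... 748 characters left out ...]
69.0), (254, -4.0, 2.0, -68.0), (258, 1.0, 3.0, -76.0)] [65 64 62]
300 [(250, -6.0, -0.0, -69.0), (254, 23.0, 1.0, -114.0), (258, 22.0, 2.0, -113.0)] [ 69 108 126]
306 [(250, 22.0, 0.0, -114.0), (254, 24.0, 1.0, -117.0), (258, 22.0, 2.0, -114.0)] [ 64 121 142]
312 [(250, 25.0, 0.0, -122.0), (254, 26.0, 1.0, -122.0), (258, 27.0, 2.0, -123.0)] [60 55 51]
318 [(250, 26.0, 0.0, -124.0), (254, 26.0, 1.0, -124.0), (258, 26.0, 2.0, -125.0)] [59 54 51]
-72 1 [3. 3. 3.] [19. 19.]
-64 9 [-9.  5. 10.] [16. 20.]
-56 7 [-10.  -2.   4.] [16. 18.]
-48 1 [-0. -0. -0.] [15. 15.]
32 1 [-5. -5. -5.] [20. 20.]
40 12 [-14.   1.  11.] [14. 20.]
48 69 [-22.   5.  27.] [-12.  29.]
56 16 [-25.   4.  25.] [-10.  27.]
```

```bash
python3 - <<'E'
from h import *
img,d,C=shot('wrist'); W=cloud(d,C); s=env.get_state()
Rm=R.from_rotvec(s['orientation']).as_matrix(); T=(W-s['ee_pos'])@Rm*1000
m=(abs(T[...,0])<25)&(abs(T[...,1])<30)&(T[...,2]>-60)&(T[...,2]<20)
P=T[m]; print(np.percentile(P[:,2],[90,98,99.5,100]).round(1)); print(P[P[:,2]>-27].round(1)[:12])
E
```

```text
[-24.6 -22.1 -21.5 -21. ]
[[ 11.7  -4.  -22.9]
 [ 11.7  -3.5 -22.9]
 [ 11.8  -2.9 -23.2]
 [ 11.4   3.1 -21.9]
 [ 12.1   3.6 -23.9]
 [ 11.9   4.1 -23.5]
 [ 11.5  -4.  -24. ]
 [ 11.6  -3.4 -24. ]
 [ 11.7  -2.9 -24.5]
 [ 11.7   3.  -24.4]
 [ 11.7   3.6 -24.4]
 [ 11.6   4.1 -24.2]]
```

Call:
{"op": "move_arm", "data": {"steps": [{"travel": [-0.02, -0.08, 0], "roll": 0, "gripper": 1}, {"travel": [0, 0, 0], "roll": 0, "gripper": 1}, {"travel": [0, 0, 0], "roll": 0, "gripper": 1}, {"travel": [0, 0, 0], "roll": 0, "gripper": 1}, {"travel": [0, 0, 0], "roll": 0, "gripper": 1}, {"travel": [0, 0, 0], "roll": 0, "gripper": 1}, {"travel": [0, 0, 0], "roll": 0, "gripper": 1}, {"travel": [0, 0, 0], "roll": 0, "gripper": 1}, {"travel": [0, 0, 0], "roll": 0, "gripper": 1}]}}

```text
time_s: 5.62
ee_pos: [0.4731, -0.349, 0.1089]
orientation: [2.796, 1.431, 0.0]
ft_force: [-0.3, 0.6, -0.4]
gripper_width: 0.056
finger_force: 0.0
```

The fingers end about 20 mm short of the stated TCP, so the tip sits at TCP z plus 0.02. I'm regrasping lower.

Call:
{"op": "move_arm", "data": {"grip_force": 30, "steps": [{"travel": [0, 0, 0], "roll": 0, "gripper": 0.9}, {"travel": [0, 0, 0], "roll": 0, "gripper": 0.9}, {"travel": [0, 0, -2.5], "roll": 0, "gripper": 0.9}, {"travel": [0, 0, -2.5], "roll": 0, "gripper": 0.8}, {"travel": [0, 0, -2.1], "roll": 0, "gripper": 0.6}, {"travel": [0, 0, 0], "roll": 0, "gripper": 0}, {"travel": [0, 0, 0], "roll": 0, "gripper": 0}, {"travel": [0, 0, 0], "roll": 0, "gripper": 0}, {"travel": [0, 0, 0], "roll": 0, "gripper": 0}, {"travel": [0, 0, 0], "roll": 0, "gripper": 0}, {"travel": [0, 0, 0], "roll": 0, "gripper": 0}]}}

```text
time_s: 6.53
ee_pos: [0.4738, -0.3496, 0.0392]
orientation: [2.795, 1.431, 0.002]
ft_force: [-1.1, 0.7, 7.1]
gripper_width: 0.0391
finger_force: 30.0
```

Call:
{"op": "move_arm", "data": {"steps": [{"travel": [0, 0, 0], "roll": 0, "gripper": 0}, {"travel": [0, 0, 0], "roll": 0, "gripper": 0}, {"travel": [0, 0, 0], "roll": 0, "gripper": 0}, {"travel": [0, 0, 0], "roll": 0, "gripper": 0}]}}

```text
time_s: 6.87
ee_pos: [0.4738, -0.3496, 0.0392]
orientation: [2.795, 1.431, 0.002]
ft_force: [-1.2, 0.3, 7.4]
gripper_width: 0.0389
finger_force: 30.0
```

Call:
{"op": "move_arm", "data": {"steps": [{"travel": [0, 0, 1], "roll": 0, "gripper": 0}, {"travel": [0, 0, 2], "roll": 0, "gripper": 0}, {"travel": [0, 0, 2.5], "roll": 0, "gripper": 0}, {"travel": [0, 0, 2.5], "roll": 0, "gripper": 0}, {"travel": [2.5, 1.6, 0], "roll": 0, "gripper": 0}, {"travel": [2.5, 1.6, 0], "roll": 0, "gripper": 0}, {"travel": [2.5, 1.6, 0], "roll": 0, "gripper": 0}, {"travel": [2.5, 1.6, -2], "roll": 0, "gripper": 0}, {"travel": [2.6, 1.6, -3], "roll": 0, "gripper": 0}, {"travel": [0, 0, -3], "roll": 0, "gripper": 0}, {"travel": [0, 0, -2], "roll": 0, "gripper": 0}, {"travel": [0, 0, -1], "roll": 0, "gripper": 0}]}}

```text
time_s: 7.87
ee_pos: [0.5974, -0.2678, 0.0063]
orientation: [-2.793, -1.432, 0.004]
ft_force: [-0.5, -0.1, -0.5]
gripper_width: 0.0393
finger_force: 30.0
```

Call:
{"op": "move_arm", "data": {"steps": [{"travel": [0, 0, -0.6], "roll": 0, "gripper": 0}, {"travel": [0, 0, -0.7], "roll": 0, "gripper": 0}, {"travel": [0, 0, -0.7], "roll": 0, "gripper": 0}, {"travel": [0, 0, -0.2], "roll": 0, "gripper": 0}, {"travel": [0, 0, 0], "roll": 0, "gripper": 0}]}}

```text
time_s: 8.28
ee_pos: [0.5984, -0.2696, -0.0131]
orientation: [2.797, 1.431, 0.0]
ft_force: [-0.7, 0.3, -1.1]
gripper_width: 0.0389
finger_force: 30.0
```

Call:
{"op": "move_arm", "data": {"steps": [{"travel": [0, 0, -0.3], "roll": 0, "gripper": 0}, {"travel": [0, 0, 0], "roll": 0, "gripper": 0.6}, {"travel": [0, 0, 0], "roll": 0, "gripper": 0.7}, {"travel": [0, 0, 0], "roll": 0, "gripper": 0.7}, {"travel": [0, 0, 0], "roll": 0, "gripper": 0.7}, {"travel": [0, 0, 2], "roll": 0, "gripper": 0.9}, {"travel": [0, 0, 3.5], "roll": 0, "gripper": 0.9}, {"travel": [0, 0, 4], "roll": 0, "gripper": 0.9}, {"travel": [-2.5, -1.6, 3], "roll": 0, "gripper": 0.9}, {"travel": [-2.5, -1.6, 0], "roll": 0, "gripper": 0.9}, {"travel": [-2.5, -1.6, 0], "roll": 0, "gripper": 0.9}, {"travel": [-2.5, -1.6, 0], "roll": 0, "gripper": 0.9}]}}

```text
time_s: 9.28
ee_pos: [0.498, -0.3339, 0.1092]
orientation: [2.795, 1.432, 0.002]
ft_force: [0.3, -0.6, -1.8]
gripper_width: 0.0825
finger_force: 0.0
```

Call:
{"op": "move_arm", "data": {"steps": [{"travel": [-2.5, -1.5, 0], "roll": 0, "gripper": 0.9}, {"travel": [0, 0, 0], "roll": 0, "gripper": 0.9}, {"travel": [0, 0, 0], "roll": 0, "gripper": 0.9}]}}

```text
time_s: 9.53
ee_pos: [0.4722, -0.3496, 0.1089]
orientation: [2.799, 1.426, 0.001]
ft_force: [0.5, 1.1, 0.2]
gripper_width: 0.0828
finger_force: 0.0
```

```bash
python3 - <<'E'
from h import *
goto(.4732,-.3487,.02)
img,d,C=shot('top'); W=cloud(d,C)
P=W[(abs(W[...,0]-.6)<.06)&(abs(W[...,1]+.27)<.06)&(W[...,2]>.012)]; print(hull_circ(P),np.percentile(P[:,2],95))
img,d,C=shot('wrist'); W=cloud(d,C)
near=np.hypot(W[...,0]-.475,W[...,1]+.347)<.09
for a,b in((.05,.06),(.062,.08)):
    P=W[near&(W[...,2]>a)&(W[...,2]<b)]
    if len(P)>5: print(a,len(P),hull_circ(P))
E
```

```text
t 9.5 d cm 0.1 0.09 -8.89 closing -36.0 roll None q7 0.33
(array([ 0.59896033, -0.26861142]), 0.019658342361450195) 0.022322101450954788
0.05 3856 (array([ 0.47297079, -0.34870593]), 0.02987639808654785)
0.062 196 (array([ 0.47323483, -0.34880994]), 0.005916080474853516)
```

Call:
{"op": "move_arm", "data": {"grip_force": 40, "steps": [{"travel": [0.05, 0.05, -2.5], "roll": 0, "gripper": 0.95}, {"travel": [0, 0, -2.5], "roll": 0, "gripper": 0.95}, {"travel": [0, 0, -2.5], "roll": 0, "gripper": 0.9}, {"travel": [0, 0, -1.3], "roll": 0, "gripper": 0.75}, {"travel": [0, 0, 0], "roll": 0, "gripper": 0}, {"travel": [0, 0, 0], "roll": 0, "gripper": 0}, {"travel": [0, 0, 0], "roll": 0, "gripper": 0}, {"travel": [0, 0, 0], "roll": 0, "gripper": 0}, {"travel": [0, 0, 0], "roll": 0, "gripper": 0}, {"travel": [0, 0, 0], "roll": 0, "gripper": 0}]}}

```text
time_s: 10.47
ee_pos: [0.4749, -0.348, 0.0212]
orientation: [2.795, 1.431, 0.002]
ft_force: [0.1, 0.5, 4.3]
gripper_width: 0.0582
finger_force: 40.0
```

Call:
{"op": "move_arm", "data": {"steps": [{"travel": [0, 0, 1], "roll": 0, "gripper": 0}, {"travel": [0, 0, 2], "roll": 0, "gripper": 0}, {"travel": [0, 0, 2.5], "roll": 0, "gripper": 0}, {"travel": [0, 0, 2.5], "roll": 0, "gripper": 0}, {"travel": [0, 0, 2.5], "roll": 0, "gripper": 0}, {"travel": [0, 0, 0], "roll": 0, "gripper": 0}]}}

```text
time_s: 10.97
ee_pos: [0.476, -0.35, 0.1307]
orientation: [2.792, 1.428, 0.006]
ft_force: [0.6, -0.8, 0.4]
gripper_width: 0.058
finger_force: 40.0
```

```bash
python3 - <<'E'
from h import *
z=np.load('top0.npz'); W=z['W']; h=W[...,2]; m=(h>.05)&(h<.07)&(W[...,0]>.38)&(W[...,0]<.62)&(W[...,1]>.22)&(W[...,1]<.5)
print('rim',cv2.minAreaRect((W[m][:,:2]*1000).astype(np.float32)))
m=(h>-.005)&(h<.012)&(W[...,0]>.43)&(W[...,0]<.57)&(W[...,1]>.27)&(W[...,1]<.44)
print('floor',cv2.minAreaRect((W[m][:,:2]*1000).astype(np.float32)))
goto(.495,.355,None,90)
E
```

```text
rim ((494.6795654296875, 355.6606140136719), (173.2415008544922, 215.0326385498047), 1.7121528387069702)
floor ((500.0390625, 355.2917785644531), (169.46788024902344, 139.80902099609375), 89.96656036376953)
t 11.0 d cm 1.9 70.5 None closing -35.8 roll -54.169307383479065 q7 0.32
```

Call:
{"op": "move_arm", "data": {"steps": [{"travel": [0.1, 2.5, 0], "roll": 2, "gripper": 0}, {"travel": [0.1, 4, 0], "roll": 2, "gripper": 0}, {"travel": [0.1, 4, 0], "roll": 2, "gripper": 0}, {"travel": [0.1, 4, 0], "roll": 2, "gripper": 0}, {"travel": [0.1, 4, 0], "roll": 2, "gripper": 0}, {"travel": [0.1, 4, 0], "roll": 2, "gripper": 0}, {"travel": [0.1, 4, 0], "roll": 2, "gripper": 0}, {"travel": [0.1, 4, 0], "roll": 2, "gripper": 0}, {"travel": [0.1, 4, 0], "roll": 2, "gripper": 0}, {"travel": [0.1, 4, 0], "roll": 2, "gripper": 0}, {"travel": [0.1, 4, 0], "roll": 2, "gripper": 0}, {"travel": [0.1, 4, 0], "roll": 2, "gripper": 0}]}}

```text
time_s: 11.97
ee_pos: [0.4858, 0.1192, 0.1258]
orientation: [-2.436, -1.983, -0.001]
ft_force: [0.1, 0.1, 0.1]
gripper_width: 0.0581
finger_force: 40.0
```

Call:
{"op": "move_arm", "data": {"steps": [{"travel": [0.1, 4, 0], "roll": 2, "gripper": 0}, {"travel": [0.1, 4, 0], "roll": 2, "gripper": 0}, {"travel": [0.1, 4, 0], "roll": 2, "gripper": 0}, {"travel": [0.1, 4, 0], "roll": 2, "gripper": 0}, {"travel": [0.1, 4, 0], "roll": 2, "gripper": 0}, {"travel": [0.1, 4, 0], "roll": 2, "gripper": 0}, {"travel": [0.1, 4, 0], "roll": 0, "gripper": 0}, {"travel": [0, 2, 0], "roll": 0, "gripper": 0}, {"travel": [0, 0, 0], "roll": 0, "gripper": 0}, {"travel": [0, 0, 0], "roll": 0, "gripper": 0}]}}

```text
time_s: 12.8
ee_pos: [0.4926, 0.4183, 0.125]
orientation: [2.214, 2.228, -0.001]
ft_force: [-0.1, -0.3, -0.0]
gripper_width: 0.0582
finger_force: 40.0
```

```bash
cat > seg.py <<'E'
from h import *
import sys
def seg(show=False):
    img,d,C=shot('top'); W=cloud(d,C); x,y,h=W[...,0],W[...,1],W[...,2]
    m=((h>.005)&(x>.40)&(x<.72)&(y<.235)&(y>-.24)).astype(np.uint8)
    m=cv2.morphologyEx(m,cv2.MORPH_CLOSE,np.ones((3,3)))
    n,l,st,ce=cv2.connectedComponentsWithStats(m,connectivity=8)
    for i in range(1,n):
        if st[i,4]<25: continue
        P=W[(l==i)&(h>.005)]; r=cv2.minAreaRect((P[:,:2]*1000).astype(np.float32)); w,hh=r[1]; a=r[2]
        if hh>w: a+=90
        print(st[i,4],'h',round(np.nanpercentile(P[:,2],95)*1e3),np.round(r[0],1),np.round(r[1]),'long heading',round((a+90)%180-90))
    return img
if __name__=='__main__': seg()
E
python3 - <<'E'
from seg import *
goto(.495,.415,.02,0); seg()
E
```

```text
t 12.8 d cm 0.24 -0.33 -10.5 closing 0.4 roll -0.3522903426895283 q7 -0.51
502 h 53 [659.  149.2] [107. 148.] long heading -36
299 h 60 [669.5  50.4] [63. 96.] long heading -24
44 h 8 [ 679.8 -210.7] [20. 44.] long heading -8
70 h 10 [686.  217.9] [27. 53.] long heading -21
402 h 51 [662.3 -57.3] [ 85. 102.] long heading -75
171 h 24 [ 646.8 -171.9] [98. 45.] long heading 21
25 h 8 [603.4  96.6] [22. 29.] long heading -39
40 h 9 [598.6  50.7] [30. 25.] long heading 22
251 h 17 [571.3   4.1] [ 63. 118.] long heading -54
173 h 22 [ 546.3 -121.4] [46. 92.] long heading -33
40 h 9 [588.6 207. ] [28. 27.] long heading 55
34 h 8 [ 571.8 -171.5] [37. 23.] long heading 14
593 h 18 [487.4 121.4] [128. 162.] long heading -35
39 h 8 [532.2 214.6] [40. 21.] long heading 74
36 h 8 [497.8 210.4] [32. 22.] long heading 78
379 h 45 [462.2   6.5] [87. 78.] long heading 33
47 h 9 [475.3  57.3] [28. 33.] long heading -79
34 h 8 [ 453.8 -184.6] [34. 23.] long heading 25
138 h 32 [ 434.  -102.3] [67. 40.] long heading 48
```

Call:
{"op": "move_arm", "data": {"steps": [{"travel": [0.2, -0.1, -2.5], "roll": 0, "gripper": 0}, {"travel": [0, 0, -3], "roll": 0, "gripper": 0}, {"travel": [0, 0, -3], "roll": 0, "gripper": 0}, {"travel": [0, 0, -1.7], "roll": 0, "gripper": 0}, {"travel": [0, 0, -0.8], "roll": 0, "gripper": 0}, {"travel": [0, 0, 0], "roll": 0, "gripper": 0}, {"travel": [0, 0, 0], "roll": 0, "gripper": 0.78}, {"travel": [0, 0, 0], "roll": 0, "gripper": 0.78}, {"travel": [0, 0, 0], "roll": 0, "gripper": 0.78}, {"travel": [0, 0, 3], "roll": 0, "gripper": 0.78}, {"travel": [0, 0, 4], "roll": 0, "gripper": 0.78}, {"travel": [0, 0, 4], "roll": 0, "gripper": 0.78}]}}

```text
time_s: 13.85
ee_pos: [0.495, 0.4158, 0.127]
orientation: [2.217, 2.225, -0.001]
ft_force: [0.4, 1.2, 0.2]
gripper_width: 0.0717
finger_force: 0.0
```

```bash
sed -i 's/(h>.005)&(x>.40)/(h>.009)\&(x>.40)/; /MORPH_CLOSE/d; s/connectivity=8/connectivity=4/' seg.py
python3 - <<'E'
from seg import *
seg()
for n in ('flat_strip','square_bar'):
    r=env.cut_out('top',n); print(n,[(round(q['confidence'],2),q['bbox']) for q in r][:2])
goto(.431,.100,None,-40)
E
```

```text
255 h 52 [656.7 -66.6] [46. 47.] long heading -39
187 h 60 [653.3  47.9] [42. 41.] long heading 59
94 h 24 [ 653.6 -164.8] [43. 27.] long heading 7
172 h 53 [637.7 159. ] [42. 46.] long heading -47
73 h 21 [547.  116.6] [15. 52.] long heading -56
85 h 19 [547.9  10.7] [31. 34.] long heading -13
25 h 22 [ 539.8 -111.7] [ 4. 49.] long heading -45
26 h 23 [ 524.9 -126.2] [ 6. 49.] long heading -44
277 h 46 [452.4  -2.7] [57. 59.] long heading -88
102 h 33 [440.2 -98.7] [35. 26.] long heading 44
91 h 16 [431.1  99.8] [22. 56.] long heading -40
flat_strip [(0.69, [218.0, 188.5, 230.5, 201.0])]
square_bar [(0.53, [184.7, 191.6, 198.4, 204.1])]
t 14.0 d cm -6.67 -31.8 None closing 0.2 roll -40.206110825205776 q7 -0.51
```

Call:
{"op": "move_arm", "data": {"grip_force": 40, "steps": [{"travel": [-0.8, -3.97, 0], "roll": 6.25, "gripper": 0.6}, {"travel": [-0.8, -3.97, 0], "roll": 6.25, "gripper": 0.6}, {"travel": [-0.8, -3.97, 0], "roll": 6.25, "gripper": 0.6}, {"travel": [-0.8, -3.97, 0], "roll": 6.25, "gripper": 0.6}, {"travel": [-0.8, -3.97, 0], "roll": 6.25, "gripper": 0.6}, {"travel": [-0.8, -3.97, 0], "roll": 6.25, "gripper": 0.6}, {"travel": [-0.8, -3.97, 0], "roll": 6.25, "gripper": 0.6}, {"travel": [-0.8, -3.8, -3], "roll": 6.25, "gripper": 0.6}, {"travel": [0, 0, -3.5], "roll": 0, "gripper": 0.6}, {"travel": [0, 0, -3], "roll": 0, "gripper": 0.6}]}}

```text
time_s: 14.83
ee_pos: [0.4322, 0.1039, 0.0343]
orientation: [1.073, 2.951, 0.002]
ft_force: [0.4, 1.6, -0.4]
gripper_width: 0.0551
finger_force: 0.0
```

```bash
cat > near.py <<'E'
from h import *
import sys
def near(x,y,zmin=.006,rad=.05,zt=-.014,add=0):
    s=env.get_state(); img,d,C=shot('wrist'); W=cloud(d,C)
    Rm=R.from_rotvec(s['orientation']).as_matrix(); T=(W-s['ee_pos'])@Rm
    fing=(T[...,2]<-.012)
    m=((np.hypot(W[...,0]-x,W[...,1]-y)<rad)&(W[...,2]>zmin)&~fing).astype(np.uint8)
    n,l,st,_=cv2.connectedComponentsWithStats(m)
    for i in np.argsort(-st[1:,4])[:2]+1:
        if st[i,4]<60: continue
        P=W[l==i]; r=cv2.minAreaRect((P[:,:2]*1000).astype(np.float32)); w,h=r[1]; a=r[2]+(90 if h>w else 0)
        print(st[i,4],'h',(np.nanpercentile(P[:,2],98)*1e3).round(1),np.round(r[0],1),np.round(r[1],1),'long',round((a+90)%180-90,1)); goto(r[0][0]/1e3,r[0][1]/1e3,zt,a+90+add)
    return img,W,l
if __name__=='__main__':
    near(*map(float,sys.argv[1:]))
E
python3 near.py .431 .0998
```

```text
2196 h 11.3 [429.  100.9] [21.6 51.9] long -39.6
t 14.9 d cm -0.04 -0.31 -4.37 closing 50.1 roll 0.24099800455064724 q7 0.74
```

Call:
{"op": "move_arm", "data": {"steps": [{"travel": [-0.1, 0.05, -2], "roll": 0, "gripper": 0.6}, {"travel": [0, 0, -1.8], "roll": 0, "gripper": 0.6}, {"travel": [0, 0, -0.8], "roll": 0, "gripper": 0.5}, {"travel": [0, 0, 0], "roll": 0, "gripper": 0}, {"travel": [0, 0, 0], "roll": 0, "gripper": 0}, {"travel": [0, 0, 0], "roll": 0, "gripper": 0}, {"travel": [0, 0, 0], "roll": 0, "gripper": 0}, {"travel": [0, 0, 0], "roll": 0, "gripper": 0}, {"travel": [0, 0, 0], "roll": 0, "gripper": 0}, {"travel": [0, 0, 0], "roll": 0, "gripper": 0}]}}

```text
time_s: 15.72
ee_pos: [0.4317, 0.1068, -0.0108]
orientation: [1.069, 2.954, 0.001]
ft_force: [-0.1, -0.6, 0.3]
gripper_width: 0.0064
finger_force: 0.0
```

The fingers closed above the strip, so the true tip offset is about 21 mm. I'm reopening, recentring and going lower.

Call:
{"op": "move_arm", "data": {"steps": [{"travel": [0, 0, 0.6], "roll": 0, "gripper": 0.5}, {"travel": [-0.1, -0.65, 0], "roll": 0, "gripper": 0.5}, {"travel": [0, 0, 0], "roll": 0, "gripper": 0.5}, {"travel": [0, 0, 0], "roll": 0, "gripper": 0.5}, {"travel": [0, 0, 0], "roll": 0, "gripper": 0.5}, {"travel": [0, 0, 0], "roll": 0, "gripper": 0.5}, {"travel": [0, 0, -0.7], "roll": 0, "gripper": 0.5}, {"travel": [0, 0, -0.6], "roll": 0, "gripper": 0.5}, {"travel": [0, 0, 0], "roll": 0, "gripper": 0.5}]}}

```text
time_s: 16.47
ee_pos: [0.4297, 0.1, -0.0195]
orientation: [-1.068, -2.953, 0.002]
ft_force: [1.0, -0.1, 0.3]
gripper_width: 0.0457
finger_force: 0.0
```

Call:
{"op": "move_arm", "data": {"steps": [{"travel": [0, 0, 0], "roll": 0, "gripper": 0}, {"travel": [0, 0, 0], "roll": 0, "gripper": 0}, {"travel": [0, 0, 0], "roll": 0, "gripper": 0}, {"travel": [0, 0, 0], "roll": 0, "gripper": 0}, {"travel": [0, 0, 0], "roll": 0, "gripper": 0}, {"travel": [0, 0, 0], "roll": 0, "gripper": 0}]}}

```text
time_s: 16.97
ee_pos: [0.4305, 0.1001, -0.0181]
orientation: [1.069, 2.954, 0.0]
ft_force: [-0.5, 0.0, 0.8]
gripper_width: 0.021
finger_force: 40.0
```

Call:
{"op": "move_arm", "data": {"steps": [{"travel": [0, 0, 3], "roll": 0, "gripper": 0}, {"travel": [0, 0, 4], "roll": 0, "gripper": 0}, {"travel": [0.4, 2, 3], "roll": 0, "gripper": 0}, {"travel": [0.5, 3.8, 0], "roll": 0, "gripper": 0}, {"travel": [0.5, 3.8, 0], "roll": 0, "gripper": 0}, {"travel": [0.5, 3.8, 0], "roll": 0, "gripper": 0}, {"travel": [0.5, 3.8, 0], "roll": 0, "gripper": 0}, {"travel": [0.5, 3, 0], "roll": 0, "gripper": 0}, {"travel": [0, 1.8, -2], "roll": 0, "gripper": 0}, {"travel": [0, 0, -3], "roll": 0, "gripper": 0}, {"travel": [0, 0, -2], "roll": 0, "gripper": 0}, {"travel": [0, 0, 0], "roll": 0, "gripper": 0}]}}

```text
time_s: 17.97
ee_pos: [0.4567, 0.3188, 0.0081]
orientation: [-1.066, -2.952, 0.009]
ft_force: [-1.6, -0.7, -0.5]
gripper_width: 0.0214
finger_force: 40.0
```

Call:
{"op": "move_arm", "data": {"steps": [{"travel": [0, 0, 0], "roll": 0, "gripper": 0.5}, {"travel": [0, 0, 0], "roll": 0, "gripper": 0.5}, {"travel": [0, 0, 0], "roll": 0, "gripper": 0.5}, {"travel": [0, 0, 3], "roll": 0, "gripper": 0.5}, {"travel": [0, 0, 4], "roll": 0, "gripper": 0.5}, {"travel": [0, 0, 0], "roll": 0, "gripper": 0.5}]}}

```text
time_s: 18.47
ee_pos: [0.4635, 0.3223, 0.0892]
orientation: [1.069, 2.948, 0.015]
ft_force: [1.6, 0.1, 0.4]
gripper_width: 0.0456
finger_force: 0.0
```

```bash
python3 - <<'E'
from seg import *
img=seg(); cv2.imwrite('pics/t4.png',img[170:270,70:180])
goto(.547,.1166,None,34)
E
```

```text
258 h 52 [656.9 -66.7] [47. 47.] long heading 50
186 h 61 [654.3  47.7] [41. 41.] long heading 53
87 h 25 [ 652.9 -163.2] [44. 24.] long heading 6
168 h 55 [638.  159.4] [41. 46.] long heading -49
76 h 19 [546.8 116.6] [14. 52.] long heading -56
84 h 18 [548.4  10.8] [32. 31.] long heading 68
27 h 22 [ 539.4 -112.4] [ 6. 50.] long heading -45
278 h 45 [452.6  -2.4] [58. 58.] long heading 26
103 h 32 [440.4 -98.4] [35. 26.] long heading 44
t 18.5 d cm 8.45 -20.54 None closing 50.2 roll -16.175879754046036 q7 0.36
```

Call:
{"op": "move_arm", "data": {"steps": [{"travel": [1.46, -3.4, 0], "roll": -2.7, "gripper": 0.5}, {"travel": [1.46, -3.4, 0], "roll": -2.7, "gripper": 0.5}, {"travel": [1.46, -3.4, 0], "roll": -2.7, "gripper": 0.5}, {"travel": [1.46, -3.4, 0], "roll": -2.7, "gripper": 0.5}, {"travel": [1.46, -3.4, 0], "roll": -2.7, "gripper": 0.5}, {"travel": [1.45, -3.35, 0], "roll": -2.7, "gripper": 0.5}, {"travel": [0, 0, -2.5], "roll": 0, "gripper": 0.5}, {"travel": [0, 0, -2.5], "roll": 0, "gripper": 0.5}, {"travel": [0, 0, 0], "roll": 0, "gripper": 0.5}, {"travel": [0, 0, 0], "roll": 0, "gripper": 0.5}]}}

```text
time_s: 19.35
ee_pos: [0.546, 0.1164, 0.0315]
orientation: [-1.474, -2.772, 0.002]
ft_force: [0.5, -0.4, 1.2]
gripper_width: 0.046
finger_force: 0.0
```

```bash
python3 near.py .547 .1166 .006 .05 -.0185
```

```text
1430 h 15.2 [545.1 118.4] [14.  48.6] long -57.3
t 19.4 d cm -0.18 0.16 -5.09 closing 34.0 roll -1.307886688555584 q7 0.57
```

Call:
{"op": "move_arm", "data": {"steps": [{"travel": [-0.05, 0.05, -2], "roll": -1, "gripper": 0.5}, {"travel": [0, 0, -2], "roll": 0, "gripper": 0.5}, {"travel": [0, 0, -0.9], "roll": 0, "gripper": 0.4}, {"travel": [0, 0, 0], "roll": 0, "gripper": 0}, {"travel": [0, 0, 0], "roll": 0, "gripper": 0}, {"travel": [0, 0, 0], "roll": 0, "gripper": 0}, {"travel": [0, 0, 0], "roll": 0, "gripper": 0}, {"travel": [0, 0, 0], "roll": 0, "gripper": 0}, {"travel": [0, 0, 0], "roll": 0, "gripper": 0}, {"travel": [0, 0, 0], "roll": 0, "gripper": 0}]}}

```text
time_s: 20.23
ee_pos: [0.5472, 0.1173, -0.0161]
orientation: [1.498, 2.76, 0.002]
ft_force: [-1.6, -0.6, 7.5]
gripper_width: 0.013
finger_force: 40.0
```

Call:
{"op": "move_arm", "data": {"steps": [{"travel": [0, 0, 3], "roll": 0, "gripper": 0}, {"travel": [0, 0, 4], "roll": 0, "gripper": 0}, {"travel": [-0.5, 2, 3], "roll": 0, "gripper": 0}, {"travel": [-0.8, 3.8, 0], "roll": 0, "gripper": 0}, {"travel": [-0.8, 3.8, 0], "roll": 0, "gripper": 0}, {"travel": [-0.8, 3.8, 0], "roll": 0, "gripper": 0}, {"travel": [-0.8, 3.8, 0], "roll": 0, "gripper": 0}, {"travel": [-0.8, 2.3, -2], "roll": 0, "gripper": 0}, {"travel": [0, 0, -3], "roll": 0, "gripper": 0}, {"travel": [0, 0, -2], "roll": 0, "gripper": 0}, {"travel": [0, 0, 0], "roll": 0, "gripper": 0}]}}

```text
time_s: 21.15
ee_pos: [0.4985, 0.3114, 0.0094]
orientation: [-1.495, -2.76, 0.008]
ft_force: [-0.2, -0.4, 0.2]
gripper_width: 0.0137
finger_force: 40.0
```

Call:
{"op": "move_arm", "data": {"steps": [{"travel": [0, 0, 0], "roll": 0, "gripper": 0.5}, {"travel": [0, 0, 0], "roll": 0, "gripper": 0.5}, {"travel": [0, 0, 0], "roll": 0, "gripper": 0.5}, {"travel": [0, 0, 3], "roll": 0, "gripper": 0.5}, {"travel": [0, 0, 4], "roll": 0, "gripper": 0.5}, {"travel": [0, 0, 0], "roll": 0, "gripper": 0.5}]}}

```text
time_s: 21.65
ee_pos: [0.5059, 0.3138, 0.0905]
orientation: [1.498, 2.756, 0.016]
ft_force: [2.1, 0.9, 0.9]
gripper_width: 0.0451
finger_force: 0.0
```

```bash
python3 - <<'E'
from seg import *
img=seg(); goto(.548,.0108,None,0)
E
```

```text
256 h 52 [656.8 -66.6] [47. 47.] long heading 52
186 h 60 [654.   47.6] [42. 40.] long heading 69
86 h 26 [ 653.3 -163. ] [44. 24.] long heading 5
175 h 54 [638.2 159.3] [43. 46.] long heading -44
83 h 19 [548.4   9.7] [31. 33.] long heading -20
26 h 22 [ 540.1 -111.9] [ 4. 49.] long heading -46
220 h 626 [417.4 232.6] [42. 16.] long heading 22
276 h 46 [452.4  -2.4] [57. 59.] long heading -90
103 h 31 [439.9 -98.8] [35. 27.] long heading 43
t 21.7 d cm 4.31 -30.27 None closing 33.0 roll -32.95563942792115 q7 0.18
```

Call:
{"op": "move_arm", "data": {"steps": [{"travel": [0.57, -3.78, 0], "roll": 7.1, "gripper": 0.65}, {"travel": [0.57, -3.78, 0], "roll": 7.1, "gripper": 0.65}, {"travel": [0.57, -3.78, 0], "roll": 7.1, "gripper": 0.65}, {"travel": [0.57, -3.78, 0], "roll": 7.1, "gripper": 0.65}, {"travel": [0.57, -3.78, 0], "roll": 7.1, "gripper": 0.65}, {"travel": [0.57, -3.78, 0], "roll": 7.1, "gripper": 0.65}, {"travel": [0.57, -3.78, 0], "roll": 7.1, "gripper": 0.65}, {"travel": [0.57, -3.75, 0], "roll": 7.1, "gripper": 0.65}, {"travel": [0, 0, -2.5], "roll": 0, "gripper": 0.65}, {"travel": [0, 0, -2.5], "roll": 0, "gripper": 0.65}, {"travel": [0, 0, 0], "roll": 0, "gripper": 0.65}, {"travel": [0, 0, 0], "roll": 0, "gripper": 0.65}]}}

```text
time_s: 22.7
ee_pos: [0.5461, 0.0098, 0.0325]
orientation: [-0.006, -3.139, 0.0]
ft_force: [-0.2, -0.2, 0.6]
gripper_width: 0.0597
finger_force: 0.0
```

```bash
python3 near.py .548 .0102 .006 .04 -.018
```

```text
1802 h 13.3 [547.2  10.3] [33.  33.4] long -42.7
t 22.8 d cm 0.01 0.01 -5.15 closing 89.8 roll -42.536123144967064 q7 1.56
```

Call:
{"op": "move_arm", "data": {"steps": [{"travel": [0, 0, -2], "roll": 0, "gripper": 0.6}, {"travel": [0, 0, -2], "roll": 0, "gripper": 0.55}, {"travel": [0, 0, -1.1], "roll": 0, "gripper": 0.5}, {"travel": [0, 0, 0], "roll": 0, "gripper": 0}, {"travel": [0, 0, 0], "roll": 0, "gripper": 0}, {"travel": [0, 0, 0], "roll": 0, "gripper": 0}, {"travel": [0, 0, 0], "roll": 0, "gripper": 0}, {"travel": [0, 0, 0], "roll": 0, "gripper": 0}, {"travel": [0, 0, 3], "roll": 0, "gripper": 0}, {"travel": [0, 0, 4], "roll": 0, "gripper": 0}, {"travel": [0, 2, 3], "roll": 0, "gripper": 0}]}}

```text
time_s: 23.67
ee_pos: [0.5473, 0.0256, 0.0843]
orientation: [0.014, 3.141, -0.004]
ft_force: [2.5, -0.4, -0.2]
gripper_width: 0.0323
finger_force: 40.0
```

Call:
{"op": "move_arm", "data": {"steps": [{"travel": [-0.2, 3.9, 0], "roll": 0, "gripper": 0}, {"travel": [-0.2, 3.9, 0], "roll": 0, "gripper": 0}, {"travel": [-0.2, 3.9, 0], "roll": 0, "gripper": 0}, {"travel": [-0.2, 3.9, 0], "roll": 0, "gripper": 0}, {"travel": [-0.2, 3.9, 0], "roll": 0, "gripper": 0}, {"travel": [-0.2, 3.9, 0], "roll": 0, "gripper": 0}, {"travel": [-0.3, 3.5, 0], "roll": 0, "gripper": 0}, {"travel": [0, 2, -2], "roll": 0, "gripper": 0}, {"travel": [0, 0, -3], "roll": 0, "gripper": 0}, {"travel": [0, 0, -2], "roll": 0, "gripper": 0}, {"travel": [0, 0, 0], "roll": 0, "gripper": 0}]}}

```text
time_s: 24.58
ee_pos: [0.5293, 0.318, 0.0082]
orientation: [-0.003, -3.137, 0.006]
ft_force: [-1.5, -0.1, 0.1]
gripper_width: 0.0325
finger_force: 40.0
```

Call:
{"op": "move_arm", "data": {"steps": [{"travel": [0, 0, 0], "roll": 0, "gripper": 0.6}, {"travel": [0, 0, 0], "roll": 0, "gripper": 0.6}, {"travel": [0, 0, 0], "roll": 0, "gripper": 0.6}, {"travel": [0, 0, 3], "roll": 0, "gripper": 0.6}, {"travel": [0, 0, 4], "roll": 0, "gripper": 0.6}, {"travel": [0, 0, 0], "roll": 0, "gripper": 0.6}]}}

```text
time_s: 25.08
ee_pos: [0.5365, 0.3212, 0.0902]
orientation: [0.007, 3.132, 0.011]
ft_force: [1.8, 1.3, 0.1]
gripper_width: 0.0549
finger_force: 0.0
```

```bash
python3 - <<'E'
from seg import *
img=seg(); cv2.imwrite('pics/t5.png',cv2.resize(img[170:250,70:160],None,fx=6,fy=6)); goto(.440,-.0986,None,-46)
E
```

```text
257 h 52 [659.7 -64.4] [55. 47.] long heading 50
186 h 61 [653.5  48.2] [41. 43.] long heading -30
79 h 26 [ 651.  -163.3] [39. 24.] long heading 6
172 h 53 [639.  160.4] [44. 46.] long heading -53
124 h 224 [536.1 229.9] [11. 74.] long heading -1
801 h 676 [428.3 224.9] [100.  49.] long heading 36
25 h 24 [ 539.7 -111.8] [ 4. 49.] long heading -45
28 h 22 [ 526.2 -125.6] [ 8. 50.] long heading -46
277 h 46 [451.2  -1.8] [57. 62.] long heading -49
104 h 32 [440.2 -98.5] [36. 26.] long heading 44
t 25.1 d cm -9.56 -41.93 None closing 89.8 roll 44.23209298857728 q7 1.03
```

View pics/t5.png

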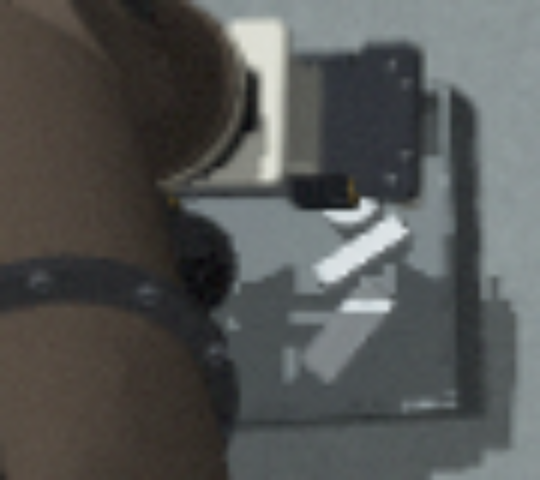

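The bin picture shows the spool (200,255), disc (350,212), bar (360,250) and strip (350,335) all inside. Tube next.

Call:
{"op": "move_arm", "data": {"steps": [{"travel": [-0.84, -3.81, 0], "roll": -4.2, "gripper": 0.7}, {"travel": [-0.84, -3.81, 0], "roll": -4.2, "gripper": 0.7}, {"travel": [-0.84, -3.81, 0], "roll": -4.2, "gripper": 0.7}, {"travel": [-0.84, -3.81, 0], "roll": -4.2, "gripper": 0.7}, {"travel": [-0.84, -3.81, 0], "roll": -4.2, "gripper": 0.7}, {"travel": [-0.84, -3.81, 0], "roll": -4.2, "gripper": 0.7}, {"travel": [-0.84, -3.81, 0], "roll": -4.2, "gripper": 0.7}, {"travel": [-0.84, -3.81, 0], "roll": -4.2, "gripper": 0.7}, {"travel": [-0.84, -3.81, 0], "roll": -4.2, "gripper": 0.7}, {"travel": [-0.84, -3.81, 0], "roll": -4.2, "gripper": 0.7}, {"travel": [-0.84, -3.81, 0], "roll": -4.2, "gripper": 0.7}]}}

```text
time_s: 26.05
ee_pos: [0.4392, -0.1018, 0.0825]
orientation: [1.242, 2.884, 0.002]
ft_force: [0.2, -0.7, 0.7]
gripper_width: 0.0647
finger_force: 0.0
```

Call:
{"op": "move_arm", "data": {"steps": [{"travel": [0, 0, -2], "roll": 0, "gripper": 0.7}, {"travel": [0, 0, -2], "roll": 0, "gripper": 0.7}, {"travel": [0, 0, 0], "roll": 0, "gripper": 0.7}, {"travel": [0, 0, 0], "roll": 0, "gripper": 0.7}]}}

```text
time_s: 26.38
ee_pos: [0.439, -0.1001, 0.0418]
orientation: [-1.238, -2.886, 0.0]
ft_force: [-0.1, 0.1, -0.2]
gripper_width: 0.0642
finger_force: 0.0
```

```bash
python3 near.py .440 -.0985 .015 .04 -.008 90
```

```text
2161 h 27.1 [438.9 -98.3] [36.  26.5] long 43.6
t 26.4 d cm -0.09 0.17 -5.03 closing 43.6 roll 0.0245388729381375 q7 1.14
```

Call:
{"op": "move_arm", "data": {"steps": [{"travel": [-0.05, 0.1, -2], "roll": 0, "gripper": 0.6}, {"travel": [0, 0, -2], "roll": 0, "gripper": 0.55}, {"travel": [0, 0, -1], "roll": 0, "gripper": 0.5}, {"travel": [0, 0, 0], "roll": 0, "gripper": 0}, {"travel": [0, 0, 0], "roll": 0, "gripper": 0}, {"travel": [0, 0, 0], "roll": 0, "gripper": 0}, {"travel": [0, 0, 0], "roll": 0, "gripper": 0}, {"travel": [0, 0, 3], "roll": 0, "gripper": 0}, {"travel": [0, 0, 4], "roll": 0, "gripper": 0}, {"travel": [0, 0, 3], "roll": 0, "gripper": 0}]}}

```text
time_s: 27.27
ee_pos: [0.439, -0.0995, 0.0942]
orientation: [1.238, 2.887, -0.0]
ft_force: [1.6, -0.3, -0.4]
gripper_width: 0.0344
finger_force: 40.0
```

Call:
{"op": "move_arm", "data": {"steps": [{"travel": [0.9, 3.85, 0], "roll": 0, "gripper": 0}, {"travel": [0.9, 3.85, 0], "roll": 0, "gripper": 0}, {"travel": [0.9, 3.85, 0], "roll": 0, "gripper": 0}, {"travel": [0.9, 3.85, 0], "roll": 0, "gripper": 0}, {"travel": [0.9, 3.85, 0], "roll": 0, "gripper": 0}, {"travel": [0.9, 3.85, 0], "roll": 0, "gripper": 0}, {"travel": [0.9, 3.85, 0], "roll": 0, "gripper": 0}, {"travel": [0.9, 3.85, 0], "roll": 0, "gripper": 0}, {"travel": [0.9, 3.85, 0], "roll": 0, "gripper": 0}, {"travel": [0.9, 3.85, 0], "roll": 0, "gripper": 0}, {"travel": [0, 1.2, -2], "roll": 0, "gripper": 0}, {"travel": [0, 0, -3], "roll": 0, "gripper": 0}]}}

```text
time_s: 28.27
ee_pos: [0.5309, 0.3052, 0.0443]
orientation: [1.227, 2.889, 0.012]
ft_force: [0.7, 0.2, -0.5]
gripper_width: 0.0349
finger_force: 40.0
```

Call:
{"op": "move_arm", "data": {"steps": [{"travel": [0, 0, -1.8], "roll": 0, "gripper": 0}, {"travel": [0, 0, 0], "roll": 0, "gripper": 0.52}, {"travel": [0, 0, 0], "roll": 0, "gripper": 0.52}, {"travel": [0, 0, 0], "roll": 0, "gripper": 0.52}, {"travel": [0, 0, 3], "roll": 0, "gripper": 0.52}, {"travel": [0, 0, 3.8], "roll": 0, "gripper": 0.6}, {"travel": [0, 0, 0], "roll": 0, "gripper": 0.6}]}}

```text
time_s: 28.85
ee_pos: [0.5338, 0.2995, 0.1002]
orientation: [1.237, 2.881, 0.016]
ft_force: [0.9, 1.2, -0.2]
gripper_width: 0.0539
finger_force: 0.0
```

```bash
python3 - <<'E'
from seg import *
img=seg(); goto(.533,-.119,None,45)
E
```

```text
254 h 51 [656.7 -66.5] [48. 48.] long heading 54
185 h 60 [653.7  48.3] [43. 40.] long heading 62
65 h 25 [ 647.4 -163.6] [31. 24.] long heading 6
170 h 54 [638.2 159.3] [43. 46.] long heading -47
966 h 657 [445.5 229.6] [108.  36.] long heading 19
28 h 23 [ 540.1 -111.7] [ 4. 49.] long heading -43
120 h 234 [490.6 221.5] [27. 54.] long heading 0
270 h 46 [453.3  -2.4] [59. 57.] long heading 89
t 28.9 d cm 0.02 -41.83 None closing 43.6 roll 1.4341345712902864 q7 0.38
```

Call:
{"op": "move_arm", "data": {"steps": [{"travel": [0.04, -3.79, 0], "roll": 0.1, "gripper": 0.6}, {"travel": [0.04, -3.79, 0], "roll": 0.1, "gripper": 0.6}, {"travel": [0.04, -3.79, 0], "roll": 0.1, "gripper": 0.6}, {"travel": [0.04, -3.79, 0], "roll": 0.1, "gripper": 0.6}, {"travel": [0.04, -3.79, 0], "roll": 0.1, "gripper": 0.6}, {"travel": [0.04, -3.79, 0], "roll": 0.1, "gripper": 0.6}, {"travel": [0.04, -3.79, 0], "roll": 0.1, "gripper": 0.6}, {"travel": [0.04, -3.79, 0], "roll": 0.1, "gripper": 0.6}, {"travel": [0.04, -3.79, 0], "roll": 0.1, "gripper": 0.6}, {"travel": [0.04, -3.79, 0], "roll": 0.1, "gripper": 0.6}, {"travel": [0.04, -3.79, 0], "roll": 0.1, "gripper": 0.6}]}}

```text
time_s: 29.82
ee_pos: [0.5336, -0.121, 0.0929]
orientation: [1.209, 2.898, 0.001]
ft_force: [0.1, 0.0, 0.3]
gripper_width: 0.055
finger_force: 0.0
```

Call:
{"op": "move_arm", "data": {"steps": [{"travel": [0, 0, -2.5], "roll": 0, "gripper": 0.6}, {"travel": [0, 0, -2.5], "roll": 0, "gripper": 0.6}, {"travel": [0, 0, 0], "roll": 0, "gripper": 0.6}, {"travel": [0, 0, 0], "roll": 0, "gripper": 0.6}]}}

```text
time_s: 30.15
ee_pos: [0.5328, -0.119, 0.0418]
orientation: [-1.21, -2.898, 0.0]
ft_force: [0.1, -0.0, 0.3]
gripper_width: 0.0552
finger_force: 0.0
```

```bash
python3 near.py .533 -.119 .003 .045 -.012
```

```text
2393 h 18.9 [ 531.8 -119.6] [26.  50.7] long -45.1
t 30.2 d cm -0.2 -0.07 -5.47 closing 44.7 roll 0.19288982063756066 q7 1.17
```

Call:
{"op": "move_arm", "data": {"steps": [{"travel": [-0.1, -0.05, -2], "roll": 0, "gripper": 0.5}, {"travel": [0, 0, -2], "roll": 0, "gripper": 0.45}, {"travel": [0, 0, -1.4], "roll": 0, "gripper": 0.4}, {"travel": [0, 0, 0], "roll": 0, "gripper": 0}, {"travel": [0, 0, 0], "roll": 0, "gripper": 0}, {"travel": [0, 0, 0], "roll": 0, "gripper": 0}, {"travel": [0, 0, 0], "roll": 0, "gripper": 0}, {"travel": [0, 0, 3], "roll": 0, "gripper": 0}, {"travel": [0, 0, 4], "roll": 0, "gripper": 0}, {"travel": [0, 0, 3.5], "roll": 0, "gripper": 0}]}}

```text
time_s: 31.03
ee_pos: [0.5324, -0.1197, 0.0951]
orientation: [1.21, 2.899, -0.0]
ft_force: [1.1, -0.6, 0.6]
gripper_width: 0.0253
finger_force: 40.0
```

Call:
{"op": "move_arm", "data": {"steps": [{"travel": [-0.7, 3.81, 0], "roll": 0, "gripper": 0}, {"travel": [-0.7, 3.81, 0], "roll": 0, "gripper": 0}, {"travel": [-0.7, 3.81, 0], "roll": 0, "gripper": 0}, {"travel": [-0.7, 3.81, 0], "roll": 0, "gripper": 0}, {"travel": [-0.7, 3.81, 0], "roll": 0, "gripper": 0}, {"travel": [-0.7, 3.81, 0], "roll": 0, "gripper": 0}, {"travel": [-0.7, 3.81, 0], "roll": 0, "gripper": 0}, {"travel": [-0.7, 3.81, 0], "roll": 0, "gripper": 0}, {"travel": [-0.7, 3.81, 0], "roll": 0, "gripper": 0}, {"travel": [-0.7, 3.81, 0], "roll": 0, "gripper": 0}, {"travel": [-0.7, 3.81, -1], "roll": 0, "gripper": 0}, {"travel": [0, 0, -3], "roll": 0, "gripper": 0}]}}

```text
time_s: 32.03
ee_pos: [0.4556, 0.3118, 0.0566]
orientation: [1.194, 2.904, 0.019]
ft_force: [-0.1, 2.7, -0.4]
gripper_width: 0.0255
finger_force: 40.0
```

Call:
{"op": "move_arm", "data": {"steps": [{"travel": [0, 0, -2.5], "roll": 0, "gripper": 0}, {"travel": [0, 0, 0], "roll": 0, "gripper": 0.42}, {"travel": [0, 0, 0], "roll": 0, "gripper": 0.42}, {"travel": [0, 0, 0], "roll": 0, "gripper": 0.42}, {"travel": [0, 0, 3], "roll": 0, "gripper": 0.42}, {"travel": [0, 0, 4], "roll": 0, "gripper": 0.5}, {"travel": [0, 0, 0], "roll": 0, "gripper": 0.6}]}}

```text
time_s: 32.62
ee_pos: [0.4601, 0.3012, 0.1059]
orientation: [1.211, 2.893, 0.016]
ft_force: [1.6, 0.6, 0.8]
gripper_width: 0.0473
finger_force: 0.0
```

```bash
python3 - <<'E'
from seg import *
img=seg(); goto(.647,-.1636,None,95)
E
```

```text
258 h 51 [659.5 -68.8] [47. 53.] long heading -39
187 h 60 [654.3  48.1] [41. 40.] long heading 58
80 h 24 [ 651.6 -164. ] [26. 46.] long heading -2
170 h 55 [637.7 158.7] [45. 46.] long heading -45
286 h 606 [416.3 232.7] [42. 16.] long heading 26
274 h 45 [452.3  -2.3] [59. 57.] long heading 87
103 h 240 [416.5 222.2] [33. 25.] long heading 0
t 32.7 d cm 18.79 -46.46 None closing 44.6 roll 50.38278928062664 q7 0.3
```

Call:
{"op": "move_arm", "data": {"steps": [{"travel": [1.5, -3.56, 0], "roll": 3.9, "gripper": 0.6}, {"travel": [1.5, -3.56, 0], "roll": 3.9, "gripper": 0.6}, {"travel": [1.5, -3.56, 0], "roll": 3.9, "gripper": 0.6}, {"travel": [1.5, -3.56, 0], "roll": 3.9, "gripper": 0.6}, {"travel": [1.5, -3.56, 0], "roll": 3.9, "gripper": 0.6}, {"travel": [1.5, -3.56, 0], "roll": 3.9, "gripper": 0.6}, {"travel": [1.5, -3.56, 0], "roll": 3.9, "gripper": 0.6}, {"travel": [1.5, -3.56, 0], "roll": 3.9, "gripper": 0.6}, {"travel": [1.5, -3.56, 0], "roll": 3.9, "gripper": 0.6}, {"travel": [1.5, -3.56, 0], "roll": 3.9, "gripper": 0.6}, {"travel": [1.5, -3.56, 0], "roll": 3.9, "gripper": 0.6}, {"travel": [1.5, -3.56, 0], "roll": 3.9, "gripper": 0.6}]}}

```text
time_s: 33.67
ee_pos: [0.6361, -0.1304, 0.0992]
orientation: [-0.045, 3.14, -0.001]
ft_force: [0.8, 0.3, -0.4]
gripper_width: 0.0551
finger_force: 0.0
```

Call:
{"op": "move_arm", "data": {"steps": [{"travel": [1.5, -3.56, 0], "roll": 3.6, "gripper": 0.6}, {"travel": [0, 0, -2.5], "roll": 0, "gripper": 0.6}, {"travel": [0, 0, -2.5], "roll": 0, "gripper": 0.6}, {"travel": [0, 0, 0], "roll": 0, "gripper": 0.6}, {"travel": [0, 0, 0], "roll": 0, "gripper": 0.6}]}}

```text
time_s: 34.08
ee_pos: [0.6494, -0.1633, 0.0477]
orientation: [0.139, -3.136, -0.001]
ft_force: [-0.2, 1.0, 0.7]
gripper_width: 0.0549
finger_force: 0.0
```

```bash
python3 near.py .65 -.1637 .004 .045 -.012
```

```text
1902 h 21.1 [ 653.3 -163.3] [44.5 24. ] long 4.0
t 34.1 d cm 0.26 -0.02 -6.1 closing 95.1 roll -1.1194236428657973 q7 1.94
```

Call:
{"op": "move_arm", "data": {"steps": [{"travel": [0.2, 0, -2], "roll": -1, "gripper": 0.5}, {"travel": [0, 0, -2.2], "roll": 0, "gripper": 0.45}, {"travel": [0, 0, -2], "roll": 0, "gripper": 0.4}, {"travel": [0, 0, 0], "roll": 0, "gripper": 0}, {"travel": [0, 0, 0], "roll": 0, "gripper": 0}, {"travel": [0, 0, 0], "roll": 0, "gripper": 0}, {"travel": [0, 0, 0], "roll": 0, "gripper": 0}, {"travel": [0, 0, 3], "roll": 0, "gripper": 0}, {"travel": [0, 0, 4], "roll": 0, "gripper": 0}, {"travel": [0, 0, 4], "roll": 0, "gripper": 0}]}}

```text
time_s: 34.97
ee_pos: [0.6521, -0.1631, 0.0978]
orientation: [0.113, -3.139, -0.0]
ft_force: [2.0, 0.2, 0.3]
gripper_width: 0.0231
finger_force: 40.0
```

Call:
{"op": "move_arm", "data": {"steps": [{"travel": [-1.12, 3.56, 0], "roll": 0, "gripper": 0}, {"travel": [-1.12, 3.56, 0], "roll": 0, "gripper": 0}, {"travel": [-1.12, 3.56, 0], "roll": 0, "gripper": 0}, {"travel": [-1.12, 3.56, 0], "roll": 0, "gripper": 0}, {"travel": [-1.12, 3.56, 0], "roll": 0, "gripper": 0}, {"travel": [-1.12, 3.56, 0], "roll": 0, "gripper": 0}, {"travel": [-1.12, 3.56, 0], "roll": 0, "gripper": 0}, {"travel": [-1.12, 3.56, 0], "roll": 0, "gripper": 0}, {"travel": [-1.12, 3.56, 0], "roll": 0, "gripper": 0}, {"travel": [-1.12, 3.56, 0], "roll": 0, "gripper": 0}, {"travel": [-1.12, 3.56, 0], "roll": 0, "gripper": 0}, {"travel": [-1.12, 3.56, 0], "roll": 0, "gripper": 0}]}}

```text
time_s: 35.97
ee_pos: [0.518, 0.266, 0.0976]
orientation: [-0.112, 3.137, 0.002]
ft_force: [0.7, 0.4, -0.8]
gripper_width: 0.0232
finger_force: 40.0
```

Call:
{"op": "move_arm", "data": {"steps": [{"travel": [-1.12, 3.56, 0], "roll": 0, "gripper": 0}, {"travel": [-1.12, 3.56, 0], "roll": 0, "gripper": 0}, {"travel": [0, 0, -3], "roll": 0, "gripper": 0}, {"travel": [0, 0, -2.5], "roll": 0, "gripper": 0}, {"travel": [0, 0, 0], "roll": 0, "gripper": 0.42}, {"travel": [0, 0, 0], "roll": 0, "gripper": 0.42}, {"travel": [0, 0, 0], "roll": 0, "gripper": 0.42}, {"travel": [0, 0, 3], "roll": 0, "gripper": 0.5}, {"travel": [0, 0, 4], "roll": 0, "gripper": 0.6}, {"travel": [0, 0, 0], "roll": 0, "gripper": 0.8}]}}

```text
time_s: 36.8
ee_pos: [0.5005, 0.3374, 0.1198]
orientation: [-0.11, 3.129, 0.012]
ft_force: [2.5, 1.0, 0.9]
gripper_width: 0.0541
finger_force: 0.0
```

```bash
python3 - <<'E'
from seg import *
img=seg(); goto(.4525,-.0023,None,90)
E
```

```text
256 h 51 [657.1 -66.8] [46. 47.] long heading -39
187 h 61 [653.9  48.1] [42. 42.] long heading -40
173 h 53 [637.4 159.7] [43. 48.] long heading -44
217 h 658 [416.9 223.1] [24. 33.] long heading -1
278 h 45 [452.9  -2.4] [60. 56.] long heading 88
t 36.9 d cm -4.7 -33.92 None closing 94.0 roll -4.031671385470688 q7 1.03
```

Call:
{"op": "move_arm", "data": {"steps": [{"travel": [-0.48, -3.76, 0], "roll": -7, "gripper": 0.95}, {"travel": [-0.48, -3.76, 0], "roll": -7, "gripper": 0.95}, {"travel": [-0.48, -3.76, 0], "roll": -7, "gripper": 0.95}, {"travel": [-0.48, -3.76, 0], "roll": -7, "gripper": 0.95}, {"travel": [-0.48, -3.76, 0], "roll": -7, "gripper": 0.95}, {"travel": [-0.48, -3.76, 0], "roll": -7, "gripper": 0.95}, {"travel": [-0.48, -3.76, 0], "roll": -7, "gripper": 0.95}, {"travel": [-0.48, -3.76, 0], "roll": -7, "gripper": 0.95}, {"travel": [-0.48, -3.76, 0], "roll": -7, "gripper": 0.95}, {"travel": [0, 0, -2.5], "roll": 0, "gripper": 0.95}, {"travel": [0, 0, 0], "roll": 0, "gripper": 0.95}, {"travel": [0, 0, 0], "roll": 0, "gripper": 0.95}]}}

```text
time_s: 37.85
ee_pos: [0.4521, -0.0034, 0.0861]
orientation: [-1.545, -2.734, 0.0]
ft_force: [-0.0, 0.1, 0.2]
gripper_width: 0.0874
finger_force: 0.0
```

```bash
python3 near.py .4527 -.0024 .032 .04 .003
```

```text
4085 h 41.3 [451.8  -2.1] [58.4 58.8] long -59.1
t 37.9 d cm -0.1 0.05 -8.35 closing 31.2 roll -0.2146543996118453 q7 0.68
```

Call:
{"op": "move_arm", "data": {"grip_force": 60, "steps": [{"travel": [-0.05, 0.05, -2.4], "roll": 0, "gripper": 0.95}, {"travel": [0, 0, -2.5], "roll": 0, "gripper": 0.95}, {"travel": [0, 0, -2.5], "roll": 0, "gripper": 0.95}, {"travel": [0, 0, -1], "roll": 0, "gripper": 0.8}, {"travel": [0, 0, 0], "roll": 0, "gripper": 0}, {"travel": [0, 0, 0], "roll": 0, "gripper": 0}, {"travel": [0, 0, 0], "roll": 0, "gripper": 0}, {"travel": [0, 0, 0], "roll": 0, "gripper": 0}, {"travel": [0, 0, 0], "roll": 0, "gripper": 0}, {"travel": [0, 0, 0], "roll": 0, "gripper": 0}, {"travel": [0, 0, 0], "roll": 0, "gripper": 0}]}}

```text
time_s: 38.82
ee_pos: [0.4528, -0.0025, 0.003]
orientation: [1.543, 2.735, 0.002]
ft_force: [-2.4, -0.4, 8.9]
gripper_width: 0.057
finger_force: 60.0
```

Call:
{"op": "move_arm", "data": {"steps": [{"travel": [0, 0, 1], "roll": 0, "gripper": 0}, {"travel": [0, 0, 2], "roll": 0, "gripper": 0}, {"travel": [0, 0, 2.5], "roll": 0, "gripper": 0}, {"travel": [0, 0, 2.5], "roll": 0, "gripper": 0}, {"travel": [0, 0, 2], "roll": 0, "gripper": 0}, {"travel": [0, 0, 1.5], "roll": 0, "gripper": 0}, {"travel": [0, 0, 0], "roll": 0, "gripper": 0}, {"travel": [0, 0, 0], "roll": 0, "gripper": 0}]}}

```text
time_s: 39.48
ee_pos: [0.4523, -0.0024, 0.1176]
orientation: [1.543, 2.735, 0.003]
ft_force: [0.8, 0.3, -4.2]
gripper_width: 0.057
finger_force: 60.0
```

```bash
python3 - <<'E'
from h import *
img,d,C=shot('wrist'); cv2.imwrite('pics/w6.png',img); goto(.4733,-.3488,None,None)
E
```

```text
t 39.5 d cm 2.17 -34.63 None closing 31.1 roll None q7 0.64
```

View pics/w6.png

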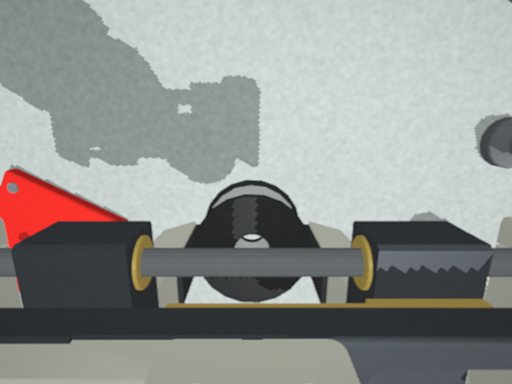

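The wrist picture shows the spool held upright, with its hole near (252,240). I'm carrying it to the spindle.

Call:
{"op": "move_arm", "data": {"steps": [{"travel": [0.2, -2.5, 0], "roll": 0, "gripper": 0}, {"travel": [0.2, -3.5, 0], "roll": 0, "gripper": 0}, {"travel": [0.2, -3.8, 0], "roll": 0, "gripper": 0}, {"travel": [0.2, -3.8, 0], "roll": 0, "gripper": 0}, {"travel": [0.2, -3.8, 0], "roll": 0, "gripper": 0}, {"travel": [0.2, -3.8, 0], "roll": 0, "gripper": 0}, {"travel": [0.2, -3.8, 0], "roll": 0, "gripper": 0}, {"travel": [0.2, -3.8, 0], "roll": 0, "gripper": 0}, {"travel": [0.3, -3.5, 0], "roll": 0, "gripper": 0}, {"travel": [0.2, -2.3, 0], "roll": 0, "gripper": 0}, {"travel": [0, 0, 0], "roll": 0, "gripper": 0}, {"travel": [0, 0, 0], "roll": 0, "gripper": 0}]}}

```text
time_s: 40.53
ee_pos: [0.4714, -0.35, 0.1149]
orientation: [-1.547, -2.731, 0.002]
ft_force: [-1.2, 0.6, -3.9]
gripper_width: 0.0568
finger_force: 60.0
```

```bash
cat > held.py <<'E'
from h import *
s=env.get_state(); img,d,C=shot('wrist'); W=cloud(d,C); Rm=R.from_rotvec(s['orientation']).as_matrix(); T=(W-s['ee_pos'])@Rm
v=img.max(2)<90
m=(abs(T[...,0])<.034)&(abs(T[...,1])<.029)&(T[...,2]>-.045)&(T[...,2]<-.025)
P=T[m]; A=np.c_[P[:,:2],np.ones(len(P))]; q=np.linalg.lstsq(A,P[:,2],rcond=None)[0]; ok=abs(A@q-P[:,2])<.002
q=np.linalg.lstsq(A[ok],P[ok,2],rcond=None)[0]; P=P[ok]; print('n',len(P),'tilt deg x,y',np.degrees(np.arctan(q[:2])).round(1),'z',q[2].round(4))
# far rim: for each y bin the max x
E=[]
for y in np.arange(-.022,.023,.002):
    k=P[abs(P[:,1]-y)<.001]
    if len(k)>3: E.append([k[:,0].max(),y])
E=np.array(E)
from scipy.optimize import least_squares
r=least_squares(lambda c:np.hypot(E[:,0]-c[0],E[:,1]-c[1])-.0297,[0,0],loss='soft_l1',f_scale=.001); print('centre tool',r.x.round(4),'res',np.abs(r.fun).mean().round(4))
wc=s['ee_pos']+Rm@np.array([*r.x,q[2]]); print('spool top centre',wc.round(4)); print('delta cm',((np.array([.4732,-.3488])-wc[:2])*100).round(2),'ee',s['ee_pos'].round(4),'ft',s['ft_force'].round(1),s['gripper_width'])
E
python3 held.py
```

```text
n 6223 tilt deg x,y [-0.  0.] z -0.0367
centre tool [0.0006 0.0004] res 0.0001
spool top centre [ 0.4715 -0.3493  0.1517]
delta cm [0.17 0.05] ee [ 0.4714 -0.35    0.1149] ft [-1.2  0.6 -3.9] 0.05675202087086891
```

Call:
{"op": "move_arm", "data": {"steps": [{"travel": [0.05, 0, -1], "roll": 0, "gripper": 0}, {"travel": [0, 0, 0], "roll": 0, "gripper": 0}, {"travel": [0, 0, 0], "roll": 0, "gripper": 0}, {"travel": [0, 0, 0], "roll": 0, "gripper": 0}, {"travel": [0, 0, 0], "roll": 0, "gripper": 0}]}}

```text
time_s: 41.0
ee_pos: [0.4738, -0.3482, 0.1069]
orientation: [1.543, 2.736, 0.0]
ft_force: [0.5, 0.4, -3.4]
gripper_width: 0.057
finger_force: 60.0
```

```bash
python3 held.py
```

```text
n 6224 tilt deg x,y [0.1 0. ] z -0.0368
centre tool [0.0006 0.0004] res 0.0002
spool top centre [ 0.4738 -0.3475  0.1436]
delta cm [-0.06 -0.13] ee [ 0.4738 -0.3482  0.1069] ft [ 0.5  0.4 -3.4] 0.057007192073000805
```

Call:
{"op": "move_arm", "data": {"steps": [{"travel": [-0.06, -0.12, 0], "roll": 0, "gripper": 0}, {"travel": [0, 0, 0], "roll": 0, "gripper": 0}, {"travel": [0, 0, -1], "roll": 0, "gripper": 0}, {"travel": [0, 0, -1], "roll": 0, "gripper": 0}, {"travel": [0, 0, -0.8], "roll": 0, "gripper": 0}, {"travel": [0, 0, -0.8], "roll": 0, "gripper": 0}, {"travel": [0, 0, -0.8], "roll": 0, "gripper": 0}, {"travel": [0, 0, -0.8], "roll": 0, "gripper": 0}, {"travel": [0, 0, -0.8], "roll": 0, "gripper": 0}, {"travel": [0, 0, 0], "roll": 0, "gripper": 0}]}}

```text
time_s: 41.88
ee_pos: [0.4721, -0.3492, 0.0449]
orientation: [-1.543, -2.734, -0.0]
ft_force: [-0.0, -0.1, -4.4]
gripper_width: 0.057
finger_force: 60.0
```

```bash
python3 held.py
```

```text
n 6238 tilt deg x,y [0.1 0.1] z -0.0368
centre tool [0.0006 0.0003] res 0.0002
spool top centre [ 0.4721 -0.3486  0.0817]
delta cm [ 0.11 -0.02] ee [ 0.4721 -0.3492  0.0449] ft [-0.  -0.1 -4.4] 0.05700043098377569
```

Call:
{"op": "move_arm", "data": {"steps": [{"travel": [0, 0, -0.8], "roll": 0, "gripper": 0}, {"travel": [0, 0, -0.8], "roll": 0, "gripper": 0}, {"travel": [0, 0, -0.6], "roll": 0, "gripper": 0}, {"travel": [0, 0, -0.2], "roll": 0, "gripper": 0}, {"travel": [0, 0, -0.1], "roll": 0, "gripper": 0}, {"travel": [0, 0, 0], "roll": 0, "gripper": 0}, {"travel": [0, 0, 0], "roll": 0, "gripper": 0}]}}

```text
time_s: 42.52
ee_pos: [0.473, -0.35, 0.0219]
orientation: [1.544, 2.736, -0.0]
ft_force: [0.5, -0.1, -4.0]
gripper_width: 0.0572
finger_force: 60.0
```

```bash
python3 held.py
```

```text
n 6307 tilt deg x,y [0.1 0. ] z -0.0368
centre tool [0.0005 0.0005] res 0.0001
spool top centre [ 0.4732 -0.3493  0.0587]
delta cm [0.   0.05] ee [ 0.473  -0.35    0.0219] ft [ 0.5 -0.1 -4. ] 0.05718199151315143
```

Call:
{"op": "move_arm", "data": {"steps": [{"travel": [0, 0, -0.15], "roll": 0, "gripper": 0}, {"travel": [0, 0, -0.1], "roll": 0, "gripper": 0}, {"travel": [0, 0, 0], "roll": 0, "gripper": 0}, {"travel": [0, 0, 0], "roll": 0, "gripper": 0.9}, {"travel": [0, 0, 0], "roll": 0, "gripper": 0.9}, {"travel": [0, 0, 0], "roll": 0, "gripper": 0.9}, {"travel": [0, 0, 0], "roll": 0, "gripper": 0.9}, {"travel": [0, 0, 1.5], "roll": 0, "gripper": 0.9}, {"travel": [0, 0, 3], "roll": 0, "gripper": 0.9}, {"travel": [0, 0, 3.5], "roll": 0, "gripper": 0.8}, {"travel": [0, 0, 0], "roll": 0, "gripper": 0.7}, {"travel": [0, 0, 0], "roll": 0, "gripper": 0.7}]}}

```text
time_s: 43.57
ee_pos: [0.4743, -0.3509, 0.1015]
orientation: [1.542, 2.732, 0.0]
ft_force: [-1.5, -0.3, -0.7]
gripper_width: 0.0675
finger_force: 0.0
```

```bash
python3 - <<'E'
from h import *
img,d,C=shot('wrist'); W=cloud(d,C)
nr=np.hypot(W[...,0]-.473,W[...,1]+.349)<.09
for a,b in((.05,.0585),(.064,.08)):
    P=W[nr&(W[...,2]>a)&(W[...,2]<b)]; print(a,len(P),hull_circ(P),np.median(P[:,2]).round(4))
img,d,C=shot('top'); W=cloud(d,C)
P=W[(abs(W[...,0]-.6)<.06)&(abs(W[...,1]+.27)<.05)&(W[...,2]>.012)]; print('collar',hull_circ(P))
goto(.599,-.2688)
E
```

```text
0.05 4108 (array([ 0.47298547, -0.3491615 ]), 0.029808065414428712) 0.0559
0.064 203 (array([ 0.47283374, -0.34925504]), 0.00600191068649292) 0.0695
collar (array([ 0.57748767, -0.28658173]), 0.046595592498779294)
t 43.7 d cm 12.62 8.07 None closing 31.1 roll None q7 1.4
```

Call:
{"op": "move_arm", "data": {"grip_force": 30, "steps": [{"travel": [3.1, 2, 0], "roll": 0, "gripper": 0.7}, {"travel": [3.1, 2, 0], "roll": 0, "gripper": 0.7}, {"travel": [3.1, 2, 0], "roll": 0, "gripper": 0.7}, {"travel": [3.1, 2, 0], "roll": 0, "gripper": 0.7}, {"travel": [0, 0, -3], "roll": 0, "gripper": 0.7}, {"travel": [0, 0, -2], "roll": 0, "gripper": 0.7}, {"travel": [0, 0, 0], "roll": 0, "gripper": 0.7}, {"travel": [0, 0, 0], "roll": 0, "gripper": 0.7}]}}

```text
time_s: 44.33
ee_pos: [0.5951, -0.2695, 0.0473]
orientation: [-1.543, -2.732, 0.002]
ft_force: [0.2, -0.0, 0.4]
gripper_width: 0.0646
finger_force: 0.0
```

```bash
python3 near.py .599 -.2688 .008 .045 -.016
```

```text
1891 h 17.2 [ 597.9 -269.4] [39.3 38.8] long 40.4
t 44.4 d cm 0.19 0.1 -6.49 closing 31.1 roll -80.61731675651356 q7 1.22
```

Call:
{"op": "move_arm", "data": {"steps": [{"travel": [0.2, 0.1, -2.5], "roll": 0, "gripper": 0.7}, {"travel": [0, 0, -2.5], "roll": 0, "gripper": 0.65}, {"travel": [0, 0, -1.4], "roll": 0, "gripper": 0.6}, {"travel": [0, 0, 0], "roll": 0, "gripper": 0}, {"travel": [0, 0, 0], "roll": 0, "gripper": 0}, {"travel": [0, 0, 0], "roll": 0, "gripper": 0}, {"travel": [0, 0, 0], "roll": 0, "gripper": 0}, {"travel": [0, 0, 0], "roll": 0, "gripper": 0}]}}

```text
time_s: 45.05
ee_pos: [0.5998, -0.2695, -0.0132]
orientation: [1.543, 2.734, 0.0]
ft_force: [-0.5, 0.2, 3.2]
gripper_width: 0.0384
finger_force: 30.0
```

Call:
{"op": "move_arm", "data": {"steps": [{"travel": [0, 0, 1], "roll": 0, "gripper": 0}, {"travel": [0, 0, 2.5], "roll": 0, "gripper": 0}, {"travel": [0, 0, 3], "roll": 0, "gripper": 0}, {"travel": [0, 0, 3], "roll": 0, "gripper": 0}, {"travel": [0, 0, 2], "roll": 0, "gripper": 0}, {"travel": [-2.5, -1.6, 0], "roll": 0, "gripper": 0}, {"travel": [-2.5, -1.6, 0], "roll": 0, "gripper": 0}, {"travel": [-2.5, -1.6, 0], "roll": 0, "gripper": 0}, {"travel": [-2.5, -1.6, 0], "roll": 0, "gripper": 0}, {"travel": [-2.5, -1.6, 0], "roll": 0, "gripper": 0}, {"travel": [0, 0, 0], "roll": 0, "gripper": 0}, {"travel": [0, 0, 0], "roll": 0, "gripper": 0}]}}

```text
time_s: 46.05
ee_pos: [0.4723, -0.3505, 0.1016]
orientation: [1.549, 2.732, -0.0]
ft_force: [0.8, -0.2, -1.1]
gripper_width: 0.0382
finger_force: 30.0
```

```bash
sed -e 's/<.034)/<.024)/; s/<.029)/<.0185)/; s/>-.045/>-.045/; s/<-.025)/<-.010)/; s/arange(-.022,.023/arange(-.014,.015/; s/-.0297/-.0197/' held.py > heldc.py; python3 heldc.py
```

```text
n 1322 tilt deg x,y [4.8 0.1] z -0.0293
centre tool [0.0012 0.0003] res 0.0002
spool top centre [ 0.472  -0.3493  0.1309]
delta cm [0.12 0.05] ee [ 0.4723 -0.3505  0.1016] ft [ 0.8 -0.2 -1.1] 0.038227279149704835
```

Call:
{"op": "move_arm", "data": {"steps": [{"travel": [0, 0, -0.5], "roll": 0, "gripper": 0}, {"travel": [0, 0, 0], "roll": 0, "gripper": 0}, {"travel": [0, 0, 0], "roll": 0, "gripper": 0}, {"travel": [0, 0, 0], "roll": 0, "gripper": 0}, {"travel": [0, 0, 0], "roll": 0, "gripper": 0}]}}

```text
time_s: 46.52
ee_pos: [0.4743, -0.3485, 0.0952]
orientation: [-1.543, -2.736, 0.0]
ft_force: [-0.2, 0.5, -0.3]
gripper_width: 0.0383
finger_force: 30.0
```

```bash
python3 heldc.py; python3 - <<'E'
from h import *
img,d,C=shot('wrist'); cv2.imwrite('pics/w7.png',img)
E
```

```text
n 1305 tilt deg x,y [4.4 0. ] z -0.0293
centre tool [0.0012 0.0004] res 0.0001
spool top centre [ 0.4741 -0.3473  0.1244]
delta cm [-0.09 -0.15] ee [ 0.4743 -0.3485  0.0952] ft [-0.2  0.5 -0.3] 0.03834741206206141
```

View pics/w7.png

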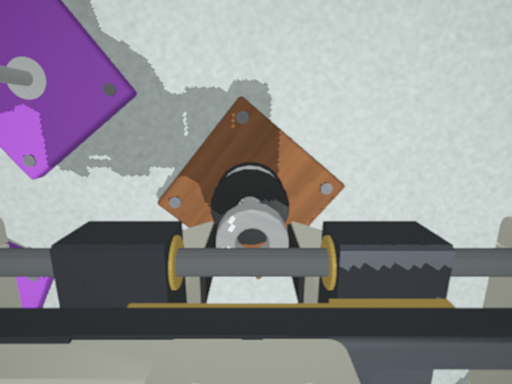

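The wrist picture shows the collar held at (252,232) over the spindle. I'm aligning and lowering it.

Call:
{"op": "move_arm", "data": {"steps": [{"travel": [-0.09, -0.15, 0], "roll": 0, "gripper": 0}, {"travel": [0, 0, 0], "roll": 0, "gripper": 0}, {"travel": [0, 0, -1], "roll": 0, "gripper": 0}, {"travel": [0, 0, -0.8], "roll": 0, "gripper": 0}, {"travel": [0, 0, -0.8], "roll": 0, "gripper": 0}, {"travel": [0, 0, -0.8], "roll": 0, "gripper": 0}, {"travel": [0, 0, -0.8], "roll": 0, "gripper": 0}, {"travel": [0, 0, -0.5], "roll": 0, "gripper": 0}, {"travel": [0, 0, 0], "roll": 0, "gripper": 0}, {"travel": [0, 0, 0], "roll": 0, "gripper": 0}]}}

```text
time_s: 47.45
ee_pos: [0.4728, -0.3503, 0.0479]
orientation: [-1.544, -2.735, 0.0]
ft_force: [1.5, 0.5, 0.4]
gripper_width: 0.0384
finger_force: 30.0
```

```bash
python3 heldc.py
```

```text
n 781 tilt deg x,y [-1.6  0.9] z -0.0274
centre tool [0.0011 0.0005] res 0.0001
spool top centre [ 0.4726 -0.3491  0.0754]
delta cm [0.06 0.03] ee [ 0.4728 -0.3503  0.0479] ft [1.5 0.5 0.4] 0.03837314289782714
```

Almost home. I'm lowering the last 3 mm, releasing, then rising and checking.

Call:
{"op": "move_arm", "data": {"steps": [{"travel": [0, 0, -0.2], "roll": 0, "gripper": 0}, {"travel": [0, 0, -0.1], "roll": 0, "gripper": 0}, {"travel": [0, 0, 0], "roll": 0, "gripper": 0}, {"travel": [0, 0, 0], "roll": 0, "gripper": 0.7}, {"travel": [0, 0, 0], "roll": 0, "gripper": 0.7}, {"travel": [0, 0, 0], "roll": 0, "gripper": 0.7}, {"travel": [0, 0, 0], "roll": 0, "gripper": 0.7}, {"travel": [0, 0, 2], "roll": 0, "gripper": 0.7}, {"travel": [0, 0, 3.5], "roll": 0, "gripper": 0.7}, {"travel": [0, 0, 4], "roll": 0, "gripper": 0.7}]}}

```text
time_s: 48.33
ee_pos: [0.4717, -0.3495, 0.1398]
orientation: [-1.543, -2.732, 0.0]
ft_force: [1.8, -0.7, -0.1]
gripper_width: 0.0643
finger_force: 0.0
```

Call:
{"op": "move_arm", "data": {"steps": [{"travel": [0, 3.5, 2], "roll": 0, "gripper": 0.7}, {"travel": [0, 4, 0], "roll": 0, "gripper": 0.7}, {"travel": [0, 4, 0], "roll": 0, "gripper": 0.7}, {"travel": [-1, 4, 0], "roll": 0, "gripper": 0.7}, {"travel": [-1, 4, 0], "roll": 0, "gripper": 0.7}, {"travel": [-1, 4, 0], "roll": 0, "gripper": 0.7}, {"travel": [-1, 4, 0], "roll": 0, "gripper": 0.7}, {"travel": [-1, 3, 0], "roll": 0, "gripper": 0.7}, {"travel": [0, 0, 0], "roll": 0, "gripper": 0.7}, {"travel": [0, 0, 0], "roll": 0, "gripper": 0.7}]}}

```text
time_s: 49.17
ee_pos: [0.4227, -0.0436, 0.1605]
orientation: [-1.538, -2.739, -0.001]
ft_force: [0.7, -1.1, 0.0]
gripper_width: 0.064
finger_force: 0.0
```

```bash
python3 - <<'E'
from h import *
from seg import seg
img=seg(); cv2.imwrite('pics/t8.png',cv2.resize(img[140:290,70:370],(800,400),interpolation=cv2.INTER_CUBIC))
i2,d,C=shot('top'); W=cloud(d,C); nr=np.hypot(W[...,0]-.473,W[...,1]+.349)<.05
for a,b in((.05,.06),(.066,.08)):
    P=W[nr&(W[...,2]>a)&(W[...,2]<b)]; print(a,len(P),hull_circ(P),np.median(P[:,2]).round(4))
m=nr&(W[...,2]>.066); P=W[m]; A=np.c_[P[:,:2],np.ones(len(P))]; print('tilt',np.degrees(np.linalg.lstsq(A,P[:,2],rcond=None)[0][:2]))
E
```

```text
258 h 51 [657.1 -66.9] [47. 47.] long heading -38
187 h 60 [654.   47.2] [42. 42.] long heading -17
169 h 53 [639. 160.] [42. 46.] long heading -44
1720 h 626 [459.3 -46.4] [105. 120.] long heading -2
39 h 350 [408.7 -91.5] [15. 17.] long heading -1
0.05 147 (array([ 0.47473639, -0.34722012]), 0.03055706024169922) 0.056
0.066 124 (array([ 0.47383636, -0.34762555]), 0.020146308898925783) 0.0719
tilt [-0.85323512 -0.25931556]
```

View pics/t8.png

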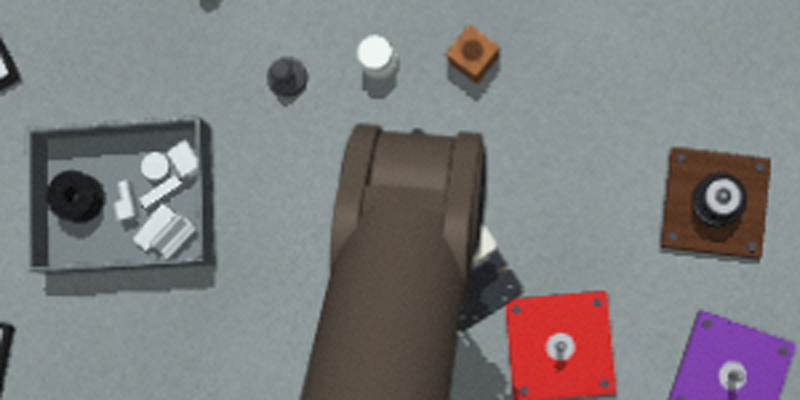

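The final picture shows the empty spool (75,195), disc, tube, bar, step block and channel lying over the strip, all in the bin. The new spool and collar sit flat on the brown dispenser at (720,198), with the collar top at 71.9 mm. The jar, block and stake have not moved. I'm handing in.

```bash
python3 -c "
from rig import env
print(env.sign_off())"
```

```text
the job is handed in; nothing more can be done
None
```

The job is done and handed in: the full spool is home on the spindle with the collar flat on top, and the empty spool and all six offcuts are in the scrap bin; the jar, block and stake measured unmoved, and I never worked near the hammer and punches.

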